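# Pack the hall pictures for the move

### The job

Pack the little framed pictures on the table into the aluminium case: press the latch pad on its front so that the sprung lid pops up, then steady the lid and swing it gently right back to its stop. Stand every picture upright in the foam-lined channel and fill all the length that is left with foam bricks, standing too, so that nothing can shift along it; any spare bricks stay out. Then press the lid down until it latches, without flinging or slamming it, tipping a picture over, or disturbing the tumbler, bowl and brush.

Things in the scene. Friction and masses are not known exactly. Their poses are not given: they have to be found in the camera images.
- case: Aluminium transit case, fixed: 156 mm (x) by 276 mm (y) outside, walls 6 mm, rim 98 mm above the table. Origin at the centre of its underside; x from the latch side (front) to the hinge side (back), y along its length, z up. Inside, two black foam strips 46 mm high (from the table) and 36 mm wide leave a channel between them; above the strips the inside is 144 mm wide (x): room for fingers.
- channel (a point): Centre of the channel floor (8 mm above the table), axes as the case. The channel runs from y = -132 mm to y = +132 mm and from x = -36 mm to x = +36 mm, open from above. The tops of 84 mm high pieces standing in it come 6 mm below the rim.
- lid (a joint): Lid angle in rad: 0 shut, 1.78 at its stop (12 deg past upright). A flat panel 156 x 276 mm, 12 mm thick, 300 g, on a stiff spring hinge: unlatched it springs up to about 0.3 to 0.8 rad; beyond, it stays wherever it is put and 1 to 3 N swings it. When closing, the last part springs back up until pushed right home (6 to 15 N by the middle of the front edge), when the latch hook snaps over its lip.
- lid_edge (a point): Middle of the lid's front edge, at half its thickness, 156 mm from the hinge; moves with the lid: 104.5 mm above the table when shut; at the stop 257 mm above the table and 32 mm behind the hinge line. Here, and only here, a 40 mm wide steel lip juts 13 mm out beyond the edge for the latch hook: lift the lid beside it.
- lid_hinge (a point): Point on the lid's hinge line, at its middle: at the back edge of the case, 104.5 mm above the table.
- latch (a joint): Angle of the latch rocker in rad: 0 at rest, 0.30 pressed right down. At about 0.15 the hook lets go of the lid. It springs back.
- latch_pad (a point): Place to press: top of the dark steel latch pad, 34 (x) x 44 mm (y), that juts out level from the middle of the case's front, 81 mm above the table; this point is 13 mm in from its outer edge, 38 mm in front of the case wall. Straight down: free after about 5 mm, 9 mm in all, 2 to 5 N. The hook behind it, just in front of the lid's edge, rises to 116 mm above the table.
- slot0 (a point): Mark 1 of 6 evenly spaced along the channel floor: on its middle line, at y = -110 mm from point channel (44 mm apart; the channel is just long enough for six 42 mm pieces).
- slot1 (a point): Mark 2 of 6 evenly spaced along the channel floor: on its middle line, at y = -66 mm from point channel (44 mm apart; the channel is just long enough for six 42 mm pieces).
- slot2 (a point): Mark 3 of 6 evenly spaced along the channel floor: on its middle line, at y = -22 mm from point channel (44 mm apart; the channel is just long enough for six 42 mm pieces).
- slot3 (a point): Mark 4 of 6 evenly spaced along the channel floor: on its middle line, at y = +22 mm from point channel (44 mm apart; the channel is just long enough for six 42 mm pieces).
- slot4 (a point): Mark 5 of 6 evenly spaced along the channel floor: on its middle line, at y = +66 mm from point channel (44 mm apart; the channel is just long enough for six 42 mm pieces).
- slot5 (a point): Mark 6 of 6 evenly spaced along the channel floor: on its middle line, at y = +110 mm from point channel (44 mm apart; the channel is just long enough for six 42 mm pieces).
- frame1: Small picture in a deep wooden box frame with a brass inner edge, 64 mm wide, 42 mm thick, about 220 g; stands 84 mm high; origin at the centre of its underside, x along its 64 mm width (grip it across this from above), y along its 42 mm thickness, z up. The picture faces its -y. May be absent.
- frame2: Small picture in a deep wooden box frame with a brass inner edge, 64 mm wide, 42 mm thick, about 220 g; stands 84 mm high; origin at the centre of its underside, x along its 64 mm width (grip it across this from above), y along its 42 mm thickness, z up. The picture faces its -y. May be absent.
- frame3: Small picture in a deep wooden box frame with a brass inner edge, 64 mm wide, 42 mm thick, about 220 g; stands 84 mm high; origin at the centre of its underside, x along its 64 mm width (grip it across this from above), y along its 42 mm thickness, z up. The picture faces its -y. May be absent.
- wide1: Wide packing brick of firm grey foam, 64 x 84 x 84 mm, about 70 g; stands 84 mm high; origin at the centre of its underside, x along its 64 mm width (grip it across this from above), y along its 84 mm thickness, z up. 
- wide2: Wide packing brick of firm grey foam, 64 x 84 x 84 mm, about 70 g; stands 84 mm high; origin at the centre of its underside, x along its 64 mm width (grip it across this from above), y along its 84 mm thickness, z up. 
- slim1: Slim packing brick of firm grey foam, 64 x 42 x 84 mm, about 35 g; stands 84 mm high; origin at the centre of its underside, x along its 64 mm width (grip it across this from above), y along its 42 mm thickness, z up. 
- slim2: Slim packing brick of firm grey foam, 64 x 42 x 84 mm, about 35 g; stands 84 mm high; origin at the centre of its underside, x along its 64 mm width (grip it across this from above), y along its 42 mm thickness, z up. 
- slim3: Slim packing brick of firm grey foam, 64 x 42 x 84 mm, about 35 g; stands 84 mm high; origin at the centre of its underside, x along its 64 mm width (grip it across this from above), y along its 42 mm thickness, z up. 
- tumbler: Glass tumbler standing left of the case's back, 68 mm across, 100 mm high; not part of the job. Origin at the centre of its foot.
- key_bowl: White bowl for keys, 124 mm across, 45 mm high; not part of the job. Origin at the centre of its foot.
- shoe_brush: Wooden shoe brush lying bristles down, 150 x 50 x 44 mm; not part of the job. Origin at the centre of its underside.
Things that resemble listed ones, but are neither listed nor needed, are in the scene too. What is shaped like the frame2 but pink is not meant.

How it is judged (in metres and radians):
On the way, in this order (a step that is already met when the one before it is completed fails the run):
1. the latch pad is pressed and the lid pops up (value of joint lid above 0.2 rad), for 0.1 s.
2. the lid is swung back to its stop and rests there (value of joint lid above 1.6 rad and velocity of joint lid between -0.3 and 0.3 rad/s), for 0.3 s.
3. all the pictures stand in the channel and pictures and bricks fill its whole length, the lid still open (x of frame1 in the frame of channel between -0.012 and 0.012 m and y of frame1 in the frame of channel between -0.128 and 0.128 m and z of each of frame1, frame2, frame3 in the frame of channel below 0.008 m and angle between each of frame1, frame2, frame3's own z axis and vertical below 0.12 rad and x of frame2 in the frame of channel between -0.012 and 0.012 m and y of frame2 in the frame of channel between -0.128 and 0.128 m and x of frame3 in the frame of channel between -0.012 and 0.012 m and y of frame3 in the frame of channel between -0.128 and 0.128 m and (distance between any of frame1, frame2, frame3, slim1, slim2, slim3 and slot0 below 0.022 m or distance between any of wide1, wide2 and slot0 below 0.043 m) and (distance between any of frame1, frame2, frame3, slim1, slim2, slim3 and slot1 below 0.022 m or distance between any of wide1, wide2 and slot1 below 0.043 m) and (distance between any of frame1, frame2, frame3, slim1, slim2, slim3 and slot2 below 0.022 m or distance between any of wide1, wide2 and slot2 below 0.043 m) and (distance between any of frame1, frame2, frame3, slim1, slim2, slim3 and slot3 below 0.022 m or distance between any of wide1, wide2 and slot3 below 0.043 m) and (distance between any of frame1, frame2, frame3, slim1, slim2, slim3 and slot4 below 0.022 m or distance between any of wide1, wide2 and slot4 below 0.043 m) and (distance between any of frame1, frame2, frame3, slim1, slim2, slim3 and slot5 below 0.022 m or distance between any of wide1, wide2 and slot5 below 0.043 m) and value of joint lid above 0.8 rad), for 0.3 s.
At the end, for the whole second after the job is handed in: Lid shut and latched. Every picture stands upright on the channel floor (within 8 mm, leaning under 0.12 rad), and each of the six marks along the channel is covered by a picture, a slim brick (foot centre within 22 mm) or a wide brick (within 43 mm), which leaves at most 12 mm of play. All at rest (x of frame1 in the frame of channel between -0.012 and 0.012 m and y of frame1 in the frame of channel between -0.128 and 0.128 m and z of each of frame1, frame2, frame3 in the frame of channel below 0.008 m and angle between each of frame1, frame2, frame3's own z axis and vertical below 0.12 rad and x of frame2 in the frame of channel between -0.012 and 0.012 m and y of frame2 in the frame of channel between -0.128 and 0.128 m and x of frame3 in the frame of channel between -0.012 and 0.012 m and y of frame3 in the frame of channel between -0.128 and 0.128 m and (distance between any of frame1, frame2, frame3, slim1, slim2, slim3 and slot0 below 0.022 m or distance between any of wide1, wide2 and slot0 below 0.043 m) and (distance between any of frame1, frame2, frame3, slim1, slim2, slim3 and slot1 below 0.022 m or distance between any of wide1, wide2 and slot1 below 0.043 m) and (distance between any of frame1, frame2, frame3, slim1, slim2, slim3 and slot2 below 0.022 m or distance between any of wide1, wide2 and slot2 below 0.043 m) and (distance between any of frame1, frame2, frame3, slim1, slim2, slim3 and slot3 below 0.022 m or distance between any of wide1, wide2 and slot3 below 0.043 m) and (distance between any of frame1, frame2, frame3, slim1, slim2, slim3 and slot4 below 0.022 m or distance between any of wide1, wide2 and slot4 below 0.043 m) and (distance between any of frame1, frame2, frame3, slim1, slim2, slim3 and slot5 below 0.022 m or distance between any of wide1, wide2 and slot5 below 0.043 m) and value of joint lid below 0.04 rad and value of joint latch below 0.08 rad and linear speed of each of frame1, frame2, frame3, wide1, wide2, slim1, slim2, slim3 below 0.02 m/s); the robot touches nothing.
It fails at once if the lid is flung or slammed (faster than 3 rad/s) (velocity of joint lid above 3 rad/s or velocity of joint lid below -3 rad/s).
It fails at once if a picture is tipped over (more than 45 deg) (angle between any of frame1, frame2, frame3's own z axis and vertical above 0.785 rad).
It fails at once if the tumbler, bowl or brush is shifted more than 30 mm or tipped over (distance of any of tumbler, key_bowl, shoe_brush from where it was at the start of the episode above 0.03 m or angle between any of tumbler, key_bowl, shoe_brush's own z axis and vertical above 0.5 rad).
Of frame1, frame2, frame3 only 1 to 3 are there at a start; the rules pass over those that are not, and their reading is None.
At some moment in a run one of wide1, wide2, slim1, slim2, slim3 may be knocked a few centimetres aside while the robot is not near it.
It also fails if it takes over 210 s, if anything falls off the work surface, if the arm or the gripper's body presses on something with over 40 N, if the wrist force passes 120 N, or if a joint passes its speed limit or range.

### The arm

A 7-joint arm with a two-finger parallel gripper is mounted at the origin on the work surface. World frame = base frame: x ahead of the robot, y to its left, z up, the work surface at z = 0. Lengths are in mm, angles in rad, forces in N, time in s.
With the tool pointing down it reaches from about 400 to 900 mm from the base axis. Payload 5.6 kg.
Tool frame: the origin (TCP) lies on the centre line of the jaws, within the pads' length; the fingertips stand 17 mm ahead of it and the grasp point (between the pads) lies 2 mm behind it; z points along the fingers, y is the line along which they close (so a half turn about z gives the same grasp; the last joint's range is limited). The gripper opens to 92 mm and grips with 3 to 60 N. Pads are 20 mm wide; open, the fingers measure 128 mm over their backs; the gripper's body (75 mm by 189 mm) begins 69 mm behind the grasp point.
Start: joints at [-1.34, 0.468, -0.012, 1.603, 0.006, 1.071, -0.056], TCP at [175.795, 625.783, 231.592] pointing down, gripper open.
Joint ranges: [-2.53, 2.53], [-0.31, 2.02], [-1.57, 1.55], [0.28, 2.44], [-1.29, 4.43], [0.15, 1.84], [-2.92, 2.92]. Speed limits (rad/s): [2.57, 2.57, 3.14, 3.14, 3.14, 3.14, 3.14].

### API

Orientations are given as a unit quaternion [x, y, z, w].
In Python, from rig import sensors, optics, bot, outline_of, place_of gives the robot as it stands. The module is installed in compiled form; this text tells all that it offers.
- The arm moves only by the tool move_arm, never from a script. Its argument "plan" is a list that holds one entry, the list of rows, each a list of 7 numbers: the shift along the tool's x, y, z in cm, then the turn, a rotation vector about the tool's x, y, z in degrees, then the closure, from 0 (fully open) to 1 (shut). A call has 1 to 5 rows; each row is the pose to reach, as a shift and turn from the pose commanded when the call began, along the tool's axes at that moment; what a row does not reach only later rows make up. A row lasts 1/8 s, in which the tool goes at most 62.5 mm and 10.7 degrees, less where a joint would pass 70% of its speed; a pose out of reach is approached as far as the arm can. A call with a gripper value outside its range is refused whole. The fingers move at their own pace and stop on an object; "squeeze" is the grip in N (left out, the last holds). Time passes only in rows, so rows that repeat a pose let the fingers close. It gives the time, the measured TCP pose, the force, the opening and the grip force at its end, in the units of the state.
- sensors.get_obs(): the state, without advancing time (a new reading comes with each control period).
- optics.read_camera(name): name is "side" or "top" or "wrist"; returns (picture, depth): 480x640x3 uint8, red, green, blue; 480x640 float32, mm along the optical axis (not along the pixel's ray), 0 where there is no reading.
- optics.camera_info(name): a dict with "vfov" (degrees; the focal length in pixels is half the picture's height over the tangent of half this angle, whatever the lens; pixels are square), "cx", "cy" (the principal point, pixels), "R" (3x3) and "t" (3): a world point X has camera coordinates R X + t. Camera axes: x right, y down, z forward; pixel columns grow to the right and rows downward; lengths in mm; the calibration is good to about 2 mm. A picture is of the moment at which its call begins: read the wrist's pose just before it. camera_info takes no time and is no camera call; for the wrist camera it gives the pose at the moment of the call.
- bot.finish_job(): hands the job in; it is judged then, once.
Trained networks look in the newest picture that a camera, given by its name, has taken for a name from the list of things; names that differ only in an ending like _2 or _b are one class to them, and where a whole thing is asked for, a point or a joint stands for the part that bears it (a point fixed in the world has none). Each returns a list of dicts, best first, with "p" (0 to 1); they miss things now and then, are a little off and sometimes report something else, mostly with a low value. They report only what shows in the picture. A call takes as long as a camera call. They do not tell look-alikes from the thing itself.
- outline_of(camera, query): "pixels" (480x640 bool, what is visible of it).
- place_of(camera, query): "position" ([x, y, z] in mm, in world coordinates, good to about 4 mm: a listed point, or the origin of a listed thing).
The state is a dict: "time": time; "joint_positions": joint angles; "qd": joint speeds; "joint_torque": joint torques, N m; "tool_pos": TCP position; "ee_rot": TCP orientation; "contact_force": force on the tool from outside, world axes, zero at the start; "ft_torque": the same for the moment, N m; "width": finger opening in mm; "grasp_force": force on a finger pad.
Only numpy, scipy, OpenCV 4.12 (cv2) and the standard library are available. Lean on these libraries where they do the work, as an engineer would, in place of code of your own. Each camera call takes 0.05 s, during which the arm holds its last target. There are 200 camera calls.

## Working session

There is one attempt and no reset: what is moved stays moved. The work goes in short steps, Python scripts to look and compute and a tool call to move; the robot and the scene stay as the last step left them, time stands still between calls to the robot, and variables do not carry over. Pictures are saved under pics/ and viewed, at most 14 in all, crops included, and the job is handed in when it is done.

Besides the shell and the picture viewer there is one more tool, called after "Request:" by a JSON object that holds its "method" and its "body". move_arm: Moves the arm, as the interface text tells. Its arguments: {"type":"object","properties":{"plan":{"type":"array","items":{"type":"array","items":{"type":"array","items":{"type":"number"}}}},"squeeze":{"type":"number"}},"required":["plan"]}

```bash
mkdir -p pics
cat > h.py <<'E'
import numpy as np, cv2
from rig import sensors, optics, bot, outline_of, place_of
from scipy.spatial.transform import Rotation as Ro
def snap(cam,fn=None):
    im,d=optics.read_camera(cam)
    if fn: cv2.imwrite('pics/'+fn,cv2.cvtColor(im,cv2.COLOR_RGB2BGR))
    return im,d
def cloud(cam,d):
    i=optics.camera_info(cam); f=240/np.tan(np.radians(i['vfov']/2))
    v,u=np.mgrid[:480,:640]
    P=np.stack([(u-i['cx'])/f*d,(v-i['cy'])/f*d,d],-1)
    return (P-np.array(i['t']))@np.array(i['R'])
def pix(cam,X):
    i=optics.camera_info(cam); f=240/np.tan(np.radians(i['vfov']/2))
    c=np.array(i['R'])@np.array(X)+np.array(i['t']); return i['cx']+f*c[0]/c[2],i['cy']+f*c[1]/c[2]
def state():
    o=sensors.get_obs(); return o
def shift(target):
    "world target TCP (mm) -> tool shift in cm, tool axes"
    o=sensors.get_obs(); R=Ro.from_quat(o['ee_rot'])
    return np.round(R.inv().apply(np.array(target)-o['tool_pos'])/10,2)
E
python3 - <<'E'
from h import *
o=state(); print(o['time'],o['tool_pos'],np.round(Ro.from_quat(o['ee_rot']).as_matrix(),3),o['width'])
for c in('top','side'):
    snap(c,c+'0.png')
    i=optics.camera_info(c); print(c,np.round(-np.array(i['R']).T@i['t']))
    for n in ['frame1','wide1','slim1','case','latch_pad','lid_edge','lid_hinge','tumbler','key_bowl','shoe_brush']:
        print(n,[(np.round(r['position']).tolist(),round(r['p'],2),np.round(pix(c,r['position'])).tolist()) for r in place_of(c,n)])
print(state()['time'])
E
```

```text
0.0 [175.678964   625.22925121 230.62438687] [[-0.963  0.27  -0.   ]
 [ 0.27   0.963 -0.002]
 [-0.    -0.002 -1.   ]] 91.85668782587389
top [ 365.   51. 1527.]
frame1 [([567.0, 382.0, 2.0], 0.95, [188.0, 236.0]), ([418.0, 128.0, 1.0], 0.88, [280.0, 294.0]), ([526.0, 483.0, 1.0], 0.84, [150.0, 250.0]), ([561.0, 271.0, 2.0], 0.81, [229.0, 240.0]), ([414.0, -388.0, -3.0], 0.71, [470.0, 300.0]), ([410.0, -263.0, 1.0], 0.63, [425.0, 301.0])]
wide1 [([558.0, -380.0, 2.0], 0.84, [468.0, 248.0]), ([401.0, 264.0, 1.0], 0.65, [229.0, 299.0]), ([719.0, -283.0, -3.0], 0.25, [432.0, 189.0])]
slim1 [([559.0, -273.0, 3.0], 0.97, [429.0, 246.0]), ([414.0, 385.0, 3.0], 0.79, [184.0, 293.0]), ([410.0, -264.0, 2.0], 0.74, [425.0, 301.0])]
case [([597.0, -33.0, 2.0], 0.69, [341.0, 230.0])]
latch_pad [([488.0, -18.0, 82.0], 0.79, [336.0, 267.0]), ([676.0, -39.0, 104.0], 0.6, [346.0, 194.0])]
lid_edge [([523.0, -27.0, 109.0], 0.86, [341.0, 252.0])]
lid_hinge [([675.0, -40.0, 106.0], 0.96, [347.0, 194.0])]
tumbler [([707.0, 225.0, 3.0], 0.6, [248.0, 188.0]), ([557.0, -270.0, -0.0], 0.28, [427.0, 247.0])]
k
[... 631 characters left out ...]
0, 2.0], 0.95, [187.0, 240.0]), ([409.0, -261.0, 1.0], 0.93, [383.0, 350.0]), ([560.0, -271.0, 2.0], 0.7, [426.0, 313.0])]
case [([600.0, -29.0, 0.0], 0.92, [350.0, 264.0])]
latch_pad [([483.0, -19.0, 80.0], 0.94, [316.0, 259.0])]
lid_edge [([519.0, -24.0, 102.0], 0.91, [327.0, 245.0])]
lid_hinge [([675.0, -37.0, 100.0], 0.71, [372.0, 219.0])]
tumbler [([704.0, 228.0, -0.0], 0.69, [302.0, 214.0]), ([583.0, -135.0, 7.0], 0.55, [381.0, 282.0])]
key_bowl [([723.0, -284.0, 1.0], 0.79, [466.0, 279.0]), ([584.0, -138.0, 9.0], 0.65, [382.0, 282.0]), ([410.0, -264.0, -2.0], 0.61, [384.0, 352.0])]
shoe_brush [([682.0, 392.0, 1.0], 0.57, [257.0, 199.0]), ([601.0, -30.0, 4.0], 0.3, [351.0, 263.0])]
1.1
```

View pics/top0.png

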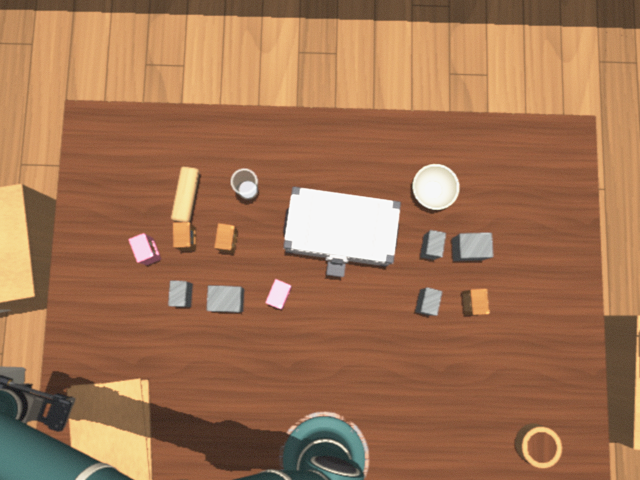

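View pics/side0.png

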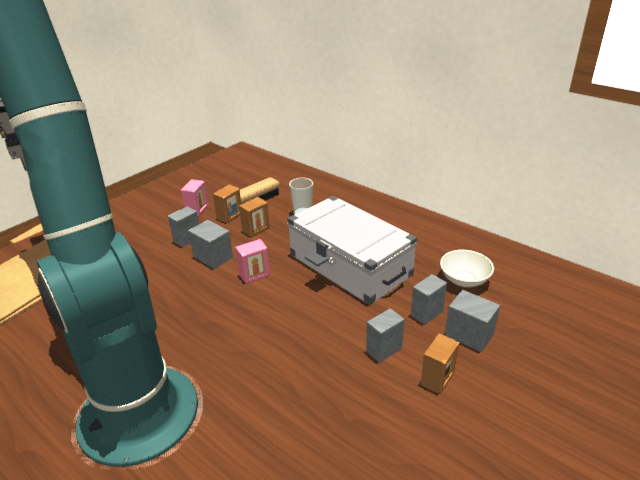

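Both views show three brown frames, at top-view px (183,236), (226,238) and (478,301). The pink ones at (144,249) and (279,294) are the look-alikes. There are two wide bricks and three slim ones. Next I'll measure the footprints from depth and check a crop.

```bash
cat >> h.py <<'E'
def rects(cam,d,zlo,zhi,amin=800):
    P=cloud(cam,d); m=((P[...,2]>zlo)&(P[...,2]<zhi)&(d>0)).astype(np.uint8)
    n,l,s,c=cv2.connectedComponentsWithStats(m); out=[]
    for k in range(1,n):
        Q=P[l==k]
        if s[k,4]<40: continue
        r=cv2.minAreaRect(Q[:,:2].astype(np.float32)); 
        if r[1][0]*r[1][1]<amin: continue
        out.append((np.round(r[0],1),np.round(r[1],1),round(r[2],1),round(float(np.median(Q[:,2])),1),np.round(c[k])))
    return out
E
python3 - <<'E'
from h import *
im,d=snap('top')
for r in rects('top',d,77,90): print(r)
print('lid')
for r in rects('top',d,104,118,5000): print(r)
s,ds=snap('side')
a=cv2.resize(im[225:320,110:310],(800,380),interpolation=2); b=cv2.resize(s[170:290,160:280],(400,400),interpolation=2); e=cv2.resize(s[300:420,360:480],(400,400),interpolation=2)
v=np.vstack([cv2.resize(a,(800,200)),np.hstack([b,e])]); cv2.imwrite('pics/c1.png',v[...,::-1])
E
```

```text
(array([718.2, 235.7]), array([25.7, 57. ]), 27.3, 83.2, array([241., 175.]))
(array([562. , 383.3]), array([64.5, 43.1]), 5.0, 84.8, array([181., 234.]))
(array([559.3, 273.1]), array([44.2, 65.1]), 83.7, 84.6, array([224., 237.]))
(array([ 556.3, -272.9]), array([44. , 64.7]), 81.0, 84.9, array([435., 243.]))
(array([ 554.6, -376.6]), array([63.7, 86.1]), 1.7, 84.7, array([475., 245.]))
(array([524.8, 485.2]), array([65.4, 43.9]), 25.3, 84.9, array([141., 247.]))
(array([483.3, -15.8]), array([43.8, 33.8]), 82.4, 82.5, array([335., 269.]))
(array([415.6, 129.8]), array([42.2, 63.9]), 69.1, 84.8, array([278., 294.]))
(array([410.3, 385.7]), array([43.9, 63.4]), 89.5, 85.0, array([177., 293.]))
(array([400.7, 267.3]), array([85., 64.]), 89.2, 84.8, array([223., 298.]))
(array([ 407.2, -261. ]), array([43.4, 64.1]), 76.0, 85.0, array([431., 301.]))
(array([ 409.4, -384.9]), array([63.8, 45.7]), 3.2, 84.5, array([479., 301.]))
lid
(array([585.5, -27.5]), array([280.4, 178.2]), 83.2, 112.2, array([342., 225.]))
```

View pics/c1.png

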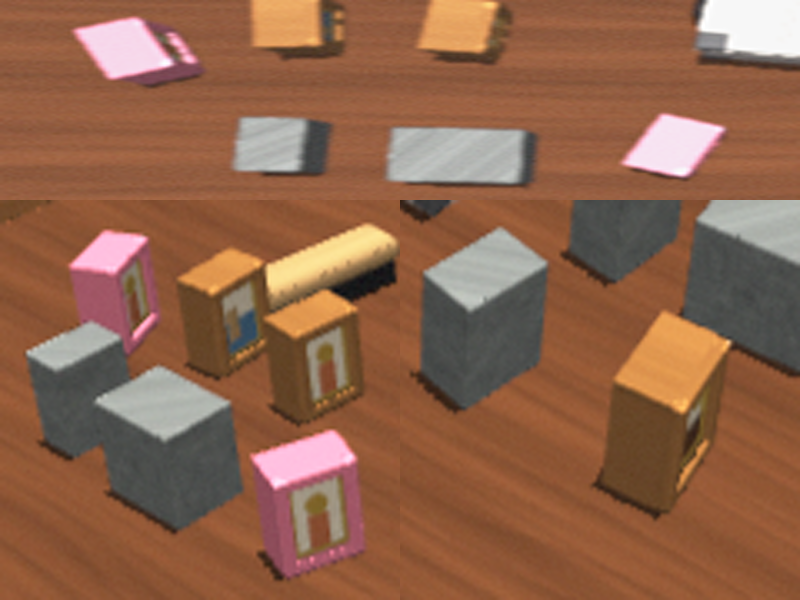

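The crop confirms it: three brown-wood frames with brass edges are the real pictures, and the two pink ones are decoys. That's 3 frames, so I need 1 wide and 1 slim brick. Next, the latch.

```bash
cat >> h.py <<'E'
C0=np.array([596.,-29.]); YAW=-7.0
def case(x,y,z):
    a=np.radians(YAW); return np.array([C0[0]+x*np.cos(a)-y*np.sin(a),C0[1]+x*np.sin(a)+y*np.cos(a),z])
def Rt(ydir,tilt=0):
    "tool down, tool y along world angle ydir (deg); tilt>0: fingers lean towards -toolx direction"
    a=np.radians(ydir); y=np.array([np.cos(a),np.sin(a),0]); z=np.array([0,0,-1.]); x=np.cross(y,z)
    return Ro.from_matrix(np.stack([x,y,z],1))*Ro.from_euler('y',-tilt,degrees=True)
def plan(wps):
    "wps: (pos,R or None). prints tool shift cm, rotvec deg, rows needed, per waypoint chained"
    o=sensors.get_obs(); p=np.array(o['tool_pos']); R=Ro.from_quat(o['ee_rot'])
    for q,R2 in wps:
        q=np.array(q,float); R2=R2 if R2 is not None else R
        s=R.inv().apply(q-p)/10; w=np.degrees((R.inv()*R2).as_rotvec())
        print(np.round(s,2),np.round(w,1),'rows %.1f'%max(np.linalg.norm(s)/6.25,np.linalg.norm(w)/10.7))
        p,R=q,R2
def st():
    o=sensors.get_obs(); print('t',round(o['time'],2),'tcp',np.round(o['tool_pos'],1),'F',np.round(o['contact_force'],1),'w',round(o['width'],1),'ydir',round(float(np.degrees(np.arctan2(*Ro.from_quat(o['ee_rot']).as_matrix()[[1,0],1]))),1))
E
python3 - <<'E'
from h import *
p=np.array([480.5,-15.5]); R=Rt(83)
A=np.array([175.7,625.2]); f=lambda t:A+(p-A)*t
plan([((*f(.42),230),R),((*f(.84),230),None),((*p,150),None),((*p,102),None),((*p,87),None)])
E
```

```text
[-19.61 -22.5    0.16] [-0.   0.  -8.7] rows 4.8
[-15.99 -25.15   0.  ] [0. 0. 0.] rows 4.8
[-6.09 -9.58  8.  ] [0. 0. 0.] rows 2.2
[0.  0.  4.8] [0. 0. 0.] rows 0.8
[0.  0.  1.5] [0. 0. 0.] rows 0.2
```

Request:
{"method": "move_arm", "body": {"plan": [[[-19.6,-22.5,0.1,0,0,-8.7,1],[-19.6,-22.5,0.1,0,0,-8.7,1],[-19.6,-22.5,0.1,0,0,-8.7,1],[-19.6,-22.5,0.1,0,0,-8.7,1],[-19.6,-22.5,0.1,0,0,-8.7,1]]]}}

```text
time: 1.82
tool_pos: [304.7, 353.8, 230.9]
ee_rot: [0.062, 0.998, 0.0, 0.0]
contact_force: [0.5, 0.5, -0.3]
width: 43.9
grasp_force: 0.0
```

Request:
{"method": "move_arm", "body": {"plan": [[[-16,-25.1,0,0,0,0,1],[-16,-25.1,0,0,0,0,1],[-16,-25.1,0,0,0,0,1],[-16,-25.1,0,0,0,0,1],[-16,-25.1,0,0,0,0,1]]]}}

```text
time: 2.45
tool_pos: [432.8, 85.1, 231.1]
ee_rot: [0.062, 0.998, 0.0, 0.001]
contact_force: [0.1, 1.1, -0.3]
width: 0.2
grasp_force: 0.0
```

Request:
{"method": "move_arm", "body": {"plan": [[[-6.1,-9.6,8,0,0,0,1],[-6.1,-9.6,8,0,0,0,1],[-6.1,-9.6,8,0,0,0,1],[-6.1,-9.6,8,0,0,0,1],[-6.1,-9.6,8,0,0,0,1]]]}}

```text
time: 3.08
tool_pos: [481.0, -13.6, 151.4]
ee_rot: [0.06, 0.998, 0.001, 0.001]
contact_force: [-0.1, -0.2, -0.8]
width: 0.1
grasp_force: 0.0
```

Run:
```python
from h import *
st(); im,d=snap('wrist','w1.png')
i=optics.camera_info('wrist'); print(np.round(-np.array(i['R']).T@i['t']),i['vfov'])
im,d=snap('top'); print([r for r in rects('top',d,77,90) if abs(r[0][1])<60]); print([ (np.round(r['position']),r['p']) for r in place_of('wrist','latch_pad')])
p=np.array([480.5,-15.5]); plan([((*p,102),Rt(83)),((*p,87),None)])
```

```text
t 3.08 tcp [481.  -13.6 151.4] F [-0.1 -0.2 -0.8] w 0.1 ydir 83.1
[405.  -4. 304.] 61.067329832287655
[]
[(array([481., -17.,  81.]), 0.72)]
[ 0.04 -0.19  4.95] [0.1 0.1 0.1] rows 0.8
[0.  0.  1.5] [0. 0. 0.] rows 0.2
```

View pics/w1.png

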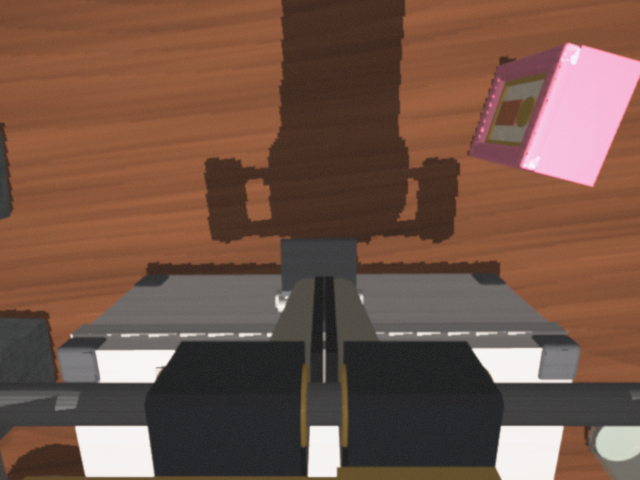

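The wrist view shows the fingertips over the dark latch pad (px 318,262). Now I press it, slowly at the end, and lift off.

Request:
{"method": "move_arm", "body": {"plan": [[[0,-0.2,4.5,0,0,0,1],[0,-0.2,4.9,0,0,0,1],[0,-0.2,5.5,0,0,0,1],[0,-0.2,6.0,0,0,0,1],[0,-0.2,6.4,0,0,0,1]]]}}

```text
time: 3.85
tool_pos: [480.0, -16.6, 89.9]
ee_rot: [0.061, 0.998, 0.001, -0.001]
contact_force: [-23.6, 0.7, 65.8]
width: 0.2
grasp_force: 33.8
```

Run:
```python
from h import *
st(); snap('side','s2.png'); print([(np.round(r['position']),round(r['p'],2)) for r in place_of('side','lid_edge')])
```

```text
t 3.85 tcp [480.  -16.6  89.9] F [-23.6   0.7  65.8] w 0.2 ydir 83.0
[(array([ 410., -385.,   -2.]), 0.38)]
```

View pics/s2.png

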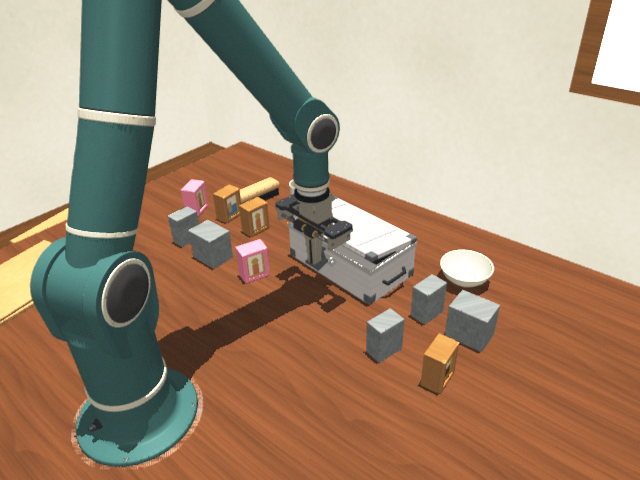

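The gripper hides part of the lid, but the lid has lifted behind it. I'll release gently by backing off.

Request:
{"method": "move_arm", "body": {"plan": [[[0,0,-0.4,0,0,0,1],[0.3,0,-0.7,0,0,0,1],[0.8,0,-1.0,0,0,0,1],[1.4,0,-1.0,0,0,0,1],[2,0,-1,0,0,0,1]]]}}

```text
time: 4.58
tool_pos: [460.2, -14.7, 96.5]
ee_rot: [0.061, 0.998, -0.0, -0.0]
contact_force: [0.7, 0.1, 0.0]
width: 0.6
grasp_force: 0.4
```

Request:
{"method": "move_arm", "body": {"plan": [[[0.8,0,0,0,0,0,1],[1.6,0,0,0,0,0,1],[2.4,0,0,0,0,0,1],[3.2,0,0,0,0,0,1],[4,0,0,0,0,0,1]]]}}

```text
time: 5.2
tool_pos: [420.4, -9.8, 96.6]
ee_rot: [0.061, 0.998, 0.0, 0.0]
contact_force: [0.8, -0.4, 0.1]
width: 0.5
grasp_force: 0.0
```

Run:
```python
from h import *
st(); im,d=snap('side'); print([(np.round(r['position']),round(r['p'],2)) for r in place_of('side','lid_edge')])
im2,d=snap('top'); print([(np.round(r['position']),round(r['p'],2)) for r in place_of('top','lid_edge')])
a=cv2.resize(im[150:320,250:450],(800,600)); cv2.imwrite('pics/s3.png',a[...,::-1])
P=cloud('top',d)
# profile of surface heights along case x at y=+100
for y in(-100,-60,60,100):
  row=[]
  for x in range(-90,81,20):
    q=case(x,y,0); m=(np.hypot(P[...,0]-q[0],P[...,1]-q[1])<4)&(d>0); row.append(round(float(np.median(P[m][:,2]))) if m.any() else -1)
  print(y,row)
```

```text
t 5.2 tcp [420.4  -9.8  96.6] F [ 0.8 -0.4  0.1] w 0.5 ydir 83.0
[(array([533., -27., 169.]), 0.95), (array([597., -53.,   8.]), 0.46)]
[(array([542., -26., 175.]), 0.95), (array([ 407., -263.,   -0.]), 0.47)]
-100 [0, 100, 171, 163, 155, 145, 136, 123, 117]
-60 [1, 98, 171, 167, 155, 145, 134, 123, 116]
60 [3, 53, 173, 165, 155, 144, 133, 127, 116]
100 [0, 44, 170, 165, 154, 144, 133, 123, 112]
```

View pics/s3.png

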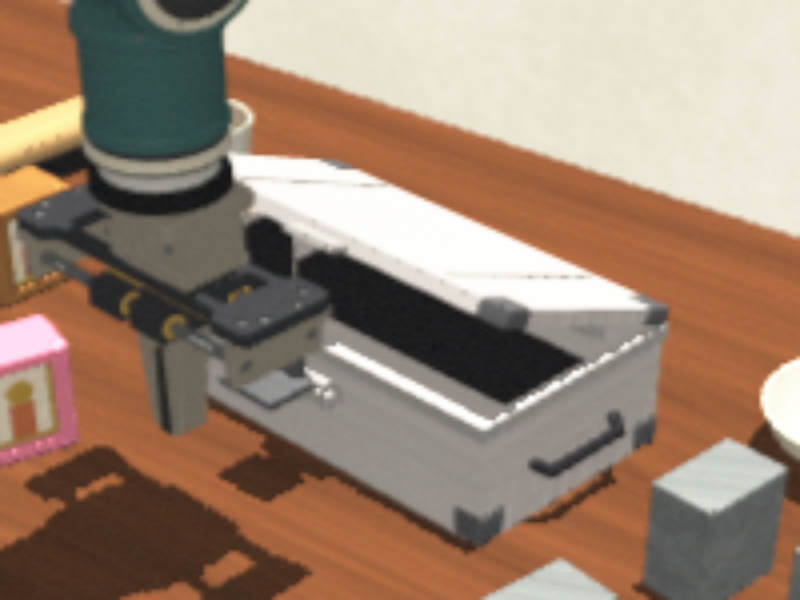

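The lid popped to about 0.46 rad: the edge is near crop px (330,250) and the black foam shows inside. Next I swing it open with a tilted closed finger beside the lip.

```bash
cat >> h.py <<'E'
def lidtcp(th,tau=30.,y=50.):
    u=np.array([-np.cos(th),np.sin(th)]); n=np.array([-np.sin(th),-np.cos(th)]); t=np.radians(tau)
    Q,s=(156*u+6*n,5) if th<np.radians(90-tau) else (144*u+6*n,17)
    T=Q-10*np.array([np.cos(t),np.sin(t)])-s*np.array([np.sin(t),-np.cos(t)])
    return case(78+T[0],y,104.5+T[1])
E
python3 - <<'E'
from h import *
R=Rt(83,30); o=sensors.get_obs()
a=lidtcp(.46); b=a.copy(); b[:2]+= (case(-50,0,0)-case(0,0,0))[:2]
plan([(b+[0,0,20],R),(b,None),(a,None)])
print(b,a)
ths=np.linspace(.46,1.76,16); T=[lidtcp(t) for t in ths]
for k in range(0,15,5):
    for j in range(1,6): print(np.round(R.inv().apply(T[k+j]-T[k])/10,1).tolist())
    print()
E
```

```text
[-5.04  5.22 -9.09] [  0. -30.   0.] rows 2.8
[ 1.   -0.    1.73] [0. 0. 0.] rows 0.3
[-4.33  0.    2.5 ] [0. 0. 0.] rows 0.8
[477.42159885  35.93508819 167.70971672] [527.04890643  29.84162102 167.70971672]
[-1.1, 0.0, -0.7]
[-2.3, -0.0, -1.4]
[-3.6, 0.0, -1.9]
[-4.8, 0.0, -2.4]
[-6.2, -0.0, -2.7]

[-1.3, -0.0, -0.2]
[-2.7, 0.0, -0.3]
[-3.9, 0.0, -0.3]
[-5.2, -0.0, -0.1]
[-6.4, 0.0, 0.1]

[-1.2, -0.0, 0.3]
[-2.4, -0.0, 0.8]
[-3.5, 0.0, 1.3]
[-4.6, -0.0, 2.0]
[-5.6, -0.0, 2.7]
```

Request:
{"method": "move_arm", "body": {"plan": [[[0,0,-6,0,0,0,1],[-2,5.2,-9.1,0,-10,0,1],[-5,5.2,-9.1,0,-20,0,1],[-5,5.2,-9.1,0,-30,0,1],[-5,5.2,-9.1,0,-30,0,1]]]}}

```text
time: 6.02
tool_pos: [477.9, 34.1, 188.1]
ee_rot: [0.06, 0.965, -0.018, 0.255]
contact_force: [1.2, -0.7, 0.2]
width: 0.3
grasp_force: 0.0
```

Request:
{"method": "move_arm", "body": {"plan": [[[1,0,1.7,0,0,0,1],[-1.1,0,3,0,0,0,1],[-2.2,0,3.6,0,0,0,1],[-2.8,0,3.9,0,0,0,1],[-3.3,0,4.2,0,0,0,1]]]}}

```text
time: 6.65
tool_pos: [526.8, 27.2, 167.4]
ee_rot: [0.06, 0.965, -0.019, 0.254]
contact_force: [0.3, 0.4, -0.2]
width: 0.0
grasp_force: 0.0
```

Request:
{"method": "move_arm", "body": {"plan": [[[-1.1,0,-0.7,0,0,0,1],[-2.3,0,-1.4,0,0,0,1],[-3.6,0,-1.9,0,0,0,1],[-4.8,0,-2.4,0,0,0,1],[-6.2,0,-2.7,0,0,0,1]]]}}

```text
time: 7.28
tool_pos: [566.5, 22.5, 221.5]
ee_rot: [0.06, 0.965, -0.019, 0.253]
contact_force: [-1.9, 0.7, 0.3]
width: 0.6
grasp_force: 0.4
```

Run:
```python
from h import *
st(); R=Ro.from_quat(sensors.get_obs()['ee_rot']); print(R.inv().apply(lidtcp(.46+1.3/3)-sensors.get_obs()['tool_pos']))
im,d=snap('side','s4.png'); print([(np.round(r['position']),round(r['p'],2)) for r in place_of('side','lid_edge')])
```

```text
t 7.28 tcp [566.5  22.5 221.5] F [-1.9  0.7  0.3] w 0.6 ydir 82.8
[ 0.03694393  2.49447658 -0.13418111]
[(array([576., -31., 225.]), 0.62), (array([ 405., -260.,   -3.]), 0.43)]
```

View pics/s4.png

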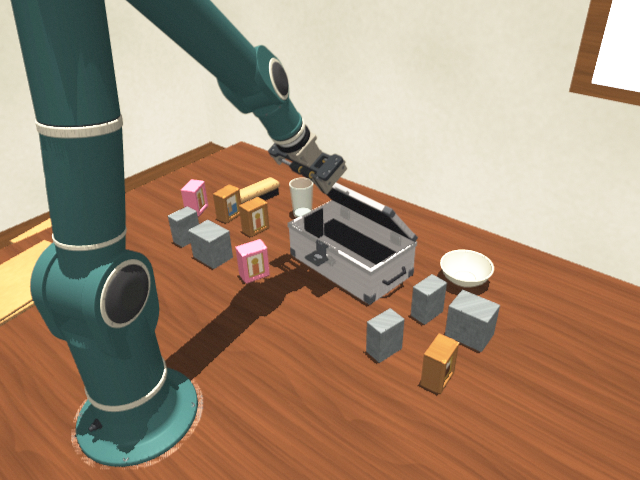

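The lid is at about 0.9 rad and following the finger (contact near px 325,185). Continuing.

Request:
{"method": "move_arm", "body": {"plan": [[[-1.3,0,-0.2,0,0,0,1],[-2.7,0,-0.3,0,0,0,1],[-3.9,0,-0.3,0,0,0,1],[-5.2,0,-0.1,0,0,0,1],[-6.4,0,0.1,0,0,0,1]]]}}

```text
time: 8.0
tool_pos: [623.3, 15.6, 252.1]
ee_rot: [0.06, 0.965, -0.019, 0.254]
contact_force: [-0.9, 1.2, -0.8]
width: 0.5
grasp_force: 0.4
```

Request:
{"method": "move_arm", "body": {"plan": [[[-1.2,0,0.3,0,0,0,1],[-2.4,0,0.8,0,0,0,1],[-3.5,0,1.3,0,0,0,1],[-4.4,0,1.9,0,0,0,1],[-5.0,0,2.3,0,0,0,1]]]}}

```text
time: 8.62
tool_pos: [677.9, 8.5, 256.5]
ee_rot: [0.06, 0.965, -0.019, 0.254]
contact_force: [-1.0, 0.1, 0.0]
width: 0.4
grasp_force: 0.4
```

Request:
{"method": "move_arm", "body": {"plan": [[[-0.3,0,0.2,0,0,0,1],[-0.6,0,0.4,0,0,0,1],[-0.8,0,0.6,0,0,0,1],[-1.0,0,0.7,0,0,0,1],[-1.0,0,0.7,0,0,0,1]]]}}

```text
time: 9.25
tool_pos: [688.1, 7.4, 255.1]
ee_rot: [0.06, 0.966, -0.019, 0.253]
contact_force: [-6.9, 1.3, 3.5]
width: 0.5
grasp_force: 3.5
```

Run:
```python
from h import *
st()
for c in('side','top'):
    im,d=snap(c); print([(np.round(r['position']),round(r['p'],2)) for r in place_of(c,'lid_edge')])
q=case(78+32,0,257); print(q)
```

```text
t 9.25 tcp [688.1   7.4 255.1] F [-6.9  1.3  3.5] w 0.5 ydir 82.8
[(array([706., -41., 254.]), 0.87)]
[(array([676., -40., 106.]), 0.74), (array([710., -45., 260.]), 0.69), (array([685., 387.,  -3.]), 0.42)]
[705.18007668 -42.40562777 257.        ]
```

The lid rests at its stop. I'll retreat, then refine the case pose from depth.

Request:
{"method": "move_arm", "body": {"plan": [[[6,0,-2,0,0,0,1],[12,0,-2,0,10,0,0.5],[16,0,-2,0,20,0,0],[20,0,3,0,30,0,0],[20,0,3,0,30,0,0]]]}}

```text
time: 10.07
tool_pos: [528.5, 25.4, 124.0]
ee_rot: [0.064, 0.998, -0.004, -0.011]
contact_force: [-0.5, -0.1, 0.2]
width: 38.2
grasp_force: 0.0
```

Run:
```python
from h import *
st()
im,d=snap('top','t5.png'); P=cloud('top',d)
reg=(np.hypot(P[...,0]-596,P[...,1]+29)<175)
for lo,hi,n in((94,103,'rim'),(40,52,'strip'),(3,14,'floor')):
    m=(reg&(P[...,2]>lo)&(P[...,2]<hi)&(d>0)).astype(np.uint8)
    nn,l,s,c=cv2.connectedComponentsWithStats(m)
    for k in range(1,nn):
        if s[k,4]>60:
            Q=P[l==k]; r=cv2.minAreaRect(Q[:,:2].astype(np.float32)); print(n,s[k,4],np.round(r[0],1),np.round(r[1],1),round(r[2],1),np.round(np.median(Q[:,2]),1))
for r in rects('top',d,77,90): print(r[:3])
print([(np.round(r['position'],1),round(r['p'],2)) for r in place_of('top','case')+place_of('top','channel')])
cv2.imwrite('pics/t5c.png',cv2.resize(im[150:300,250:450],(800,600))[...,::-1])
```

```text
t 10.07 tcp [528.5  25.4 124. ] F [-0.5 -0.1  0.2] w 38.2 ydir 82.7
rim 104 [637.1 103.4] [ 9.1 92. ] 84.4 98.7
rim 276 [ 579.7 -125.9] [ 82.8 153. ] 83.6 98.7
strip 1023 [649.1 -35.1] [264.6  38.5] 83.4 46.7
strip 274 [ 533.1 -119.4] [71.  30.4] 84.2 46.7
floor 749 [ 589.9 -103. ] [113.8  67.8] 82.7 8.9
floor 85 [ 468.1 -107.5] [32.1 49.1] 56.6 4.9
(array([716.6, 237.8]), array([26.5, 56.3]), 36.0)
(array([561.5, 383.5]), array([65.1, 43.5]), 3.8)
(array([558.8, 272.7]), array([43.2, 64.6]), 83.0)
(array([ 556.6, -273.3]), array([43.7, 65.1]), 81.7)
(array([ 554.4, -376.8]), array([64. , 86.5]), 1.7)
(array([525.1, 485.3]), array([65.1, 43.8]), 24.9)
(array([410.7, 385.2]), array([44.2, 63.3]), 88.2)
(array([415.5, 129.8]), array([41.8, 63.8]), 69.1)
(array([400.5, 267.7]), array([63.7, 84.9]), 0.1)
(array([ 407.1, -260.6]), array([42.6, 64. ]), 77.7)
(array([ 409.7, -384.5]), array([64. , 44.8]), 5.0)
[(array([593.6, -33.1,   3.2]), 0.8), (array([599.9, -26. ,  11.2]), 0.95), (array([589.4, -52.5,   7.3]), 0.74)]
```

View pics/t5c.png

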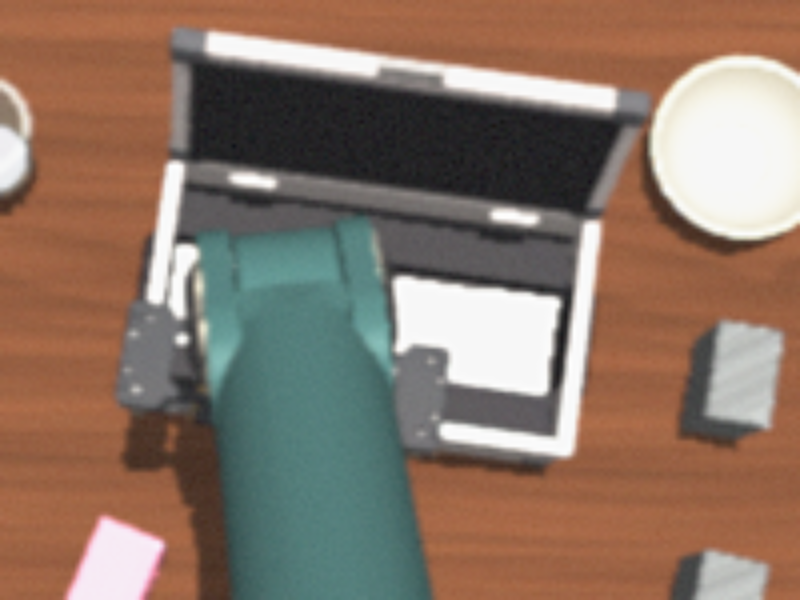

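The crop shows the lid right back, the foam strips and the channel floor. The back strip gives the case centre (595.5,-28.9) and yaw -6.6°. With closing along x, the gripper body would foul the open lid, so I'll grip across the thickness (tool y along case y) and lower each piece from just above its neighbours. First the wide brick at (400,268).

```bash
sed -i 's/^C0=.*/C0=np.array([595.5,-28.9]); YAW=-6.6/' h.py
python3 - <<'E'
from h import *
o=sensors.get_obs();p=o['tool_pos']
plan([(np.array(p)+[0,0,80],Rt(83)),((400.5,267.7,160),Rt(90)),((400.5,267.7,92),None)])
E
```

```text
[ 0.04 -0.04 -8.  ] [-0.3 -0.3 -0.2] rows 1.3
[15.98 22.33  5.29] [ 0.  0. -7.] rows 4.5
[0.  0.  6.8] [0. 0. 0.] rows 1.1
```

Request:
{"method": "move_arm", "body": {"plan": [[[0,0,-6,-0.3,-0.3,-0.2,0],[0,0,-8,-0.3,-0.3,-0.2,0],[0,0,-8,-0.3,-0.3,-0.2,0]]]}}

```text
time: 10.6
tool_pos: [533.6, 27.3, 216.7]
ee_rot: [0.061, 0.998, 0.001, 0.004]
contact_force: [-0.4, 0.3, 0.2]
width: 80.5
grasp_force: 0.0
```

Request:
{"method": "move_arm", "body": {"plan": [[[3.5,5,0,0,0,-7,0],[7,10,0,0,0,-7,0],[10.5,15,0,0,0,-7,0],[14,20,2,0,0,-7,0],[16,22.3,5,0,0,-7,0]]]}}

```text
time: 11.22
tool_pos: [398.7, 271.0, 162.8]
ee_rot: [-0.002, 1.0, 0.002, 0.001]
contact_force: [-1.2, -0.7, -0.6]
width: 91.9
grasp_force: 0.0
```

Request:
{"method": "move_arm", "body": {"plan": [[[0,0,0,0,0,0,0],[0,0,0,0,0,0,0]]]}}

```text
time: 11.48
tool_pos: [400.8, 267.1, 162.4]
ee_rot: [0.001, 1.0, 0.0, -0.001]
contact_force: [-1.1, 0.1, -0.7]
width: 92.0
grasp_force: 0.0
```

Run:
```python
from h import *
st(); im,d=snap('wrist','w6.png')
for r in rects('wrist',d,77,92): print(r)
plan([((400.5,267.7,92),Rt(90))])
```

```text
t 11.47 tcp [400.8 267.1 162.4] F [-1.1  0.1 -0.7] w 92.0 ydir 89.9
(array([403.4, 266.7]), array([84.3, 64.3]), 89.4, 84.0, array([322., 256.]))
(array([413.6, 384.2]), array([42.9, 64.4]), 88.3, 84.0, array([516., 269.]))
(array([418.7, 129. ]), array([42.3, 65.5]), 69.1, 83.9, array([ 99., 280.]))
(array([548.7, 273.3]), array([42.2, 39.5]), 83.7, 83.9, array([332., 453.]))
(array([549.4, 378.9]), array([37.3, 40.3]), 7.8, 84.0, array([480., 456.]))
[0.07 0.07 7.06] [ 0.  -0.1 -0.1] rows 1.1
```

View pics/w6.png

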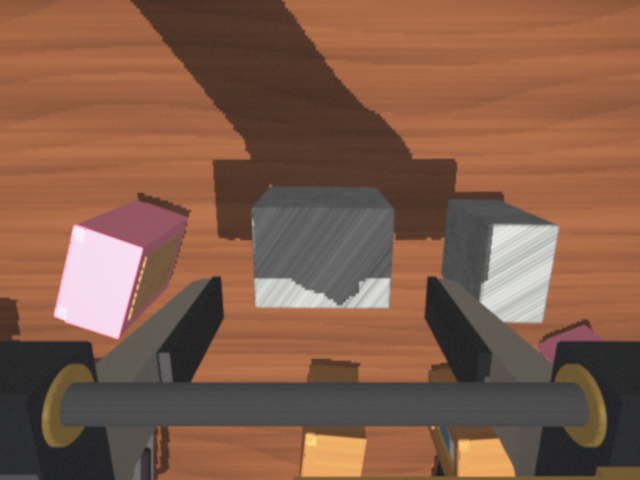

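The wide brick's top sits centred between the fingers (px 322,256), and both cameras agree to about 1 mm in y. Gripping it near the top.

Request:
{"method": "move_arm", "body": {"plan": [[[-0.1,0,4,0,0,0,0],[-0.1,0,6,0,0,0,0],[-0.1,0,7,0,0,0,0],[-0.1,0,7,0,0,0,1],[-0.1,0,7,0,0,0,1]]], "squeeze": 20}}

```text
time: 12.15
tool_pos: [401.6, 267.9, 92.4]
ee_rot: [0.001, 1.0, 0.001, -0.001]
contact_force: [-0.6, -0.7, -0.3]
width: 84.0
grasp_force: 20.0
```

Request:
{"method": "move_arm", "body": {"plan": [[[0,0,0,0,0,0,1],[0,0,-3,0,0,0,1],[0,0,-8,0,0,0,1],[0,0,-11,0,0,0,1],[0,0,-11,0,0,0,1]]]}}

```text
time: 12.78
tool_pos: [402.6, 268.8, 204.2]
ee_rot: [0.0, 1.0, 0.002, 0.001]
contact_force: [0.2, 0.2, -0.8]
width: 83.6
grasp_force: 20.0
```

Run:
```python
from h import *
st()
o=sensors.get_obs(); p=o['tool_pos']; R=Rt(83.4); t=case(0,87.5,0)
plan([((t[0],t[1],205),R),((t[0],t[1],126),None),((t[0],t[1],118),None)]); print(t)
```

```text
t 12.78 tcp [402.6 268.8 204.2] F [ 0.2  0.2 -0.8] w 83.6 ydir 90.0
[-20.3  -21.07  -0.13] [0.2 0.1 6.6] rows 4.7
[0.  0.  7.9] [0. 0. 0.] rows 1.3
[0.  0.  0.8] [0. 0. 0.] rows 0.1
[605.55700067  58.02011699   0.        ]
```

Request:
{"method": "move_arm", "body": {"plan": [[[-5,-5.2,-0.1,0,0,6.6,1],[-10,-10.4,-0.1,0,0,6.6,1],[-14,-14.6,-0.1,0,0,6.6,1],[-18,-18.7,-0.1,0,0,6.6,1],[-20.3,-21.1,-0.1,0,0,6.6,1]]]}}

```text
time: 13.4
tool_pos: [605.0, 53.6, 200.0]
ee_rot: [0.059, 0.998, -0.001, -0.003]
contact_force: [0.1, 0.5, -0.7]
width: 83.6
grasp_force: 20.0
```

Request:
{"method": "move_arm", "body": {"plan": [[[0,0,0,0,0,0,1],[0,0,0,0,0,0,1]]]}}

```text
time: 13.65
tool_pos: [603.0, 57.4, 200.2]
ee_rot: [0.057, 0.998, 0.0, -0.003]
contact_force: [0.0, 0.5, -0.9]
width: 83.9
grasp_force: 20.0
```

Run:
```python
from h import *
st(); im,d=snap('wrist','w7.png')
P=cloud('wrist',d)
for lo,hi,n in((94,103,'rim'),(42,51,'strip'),(3,14,'floor')):
    m=((P[...,2]>lo)&(P[...,2]<hi)&(d>0)&(np.hypot(P[...,0]-596,P[...,1]+29)<175)).astype(np.uint8)
    nn,l,s,c=cv2.connectedComponentsWithStats(m)
    for k in range(1,nn):
        if s[k,4]>300:
            Q=P[l==k]; r=cv2.minAreaRect(Q[:,:2].astype(np.float32)); print(n,s[k,4],np.round(r[0],1),np.round(r[1],1),round(r[2],1),np.round(np.median(Q[:,2]),1),c[k].round())
t=case(0,87.5,0); plan([((t[0],t[1],126),Rt(83.4))])
```

```text
t 13.65 tcp [603.   57.4 200.2] F [ 0.   0.5 -0.9] w 83.9 ydir 83.4
rim 6389 [525.1  -0.6] [256.1  56.5] 72.2 98.1 [237. 140.]
rim 561 [ 621.2 -166. ] [ 8.1 54.5] 79.6 97.0 [  4. 315.]
strip 23702 [598.9 -29.8] [265.8 143.4] 83.5 46.2 [178. 199.]
floor 14823 [600.7 -30.1] [263.9  67.8] 83.3 8.2 [176. 219.]
[-0.3   0.02  7.47] [ 0.  -0.3  0.1] rows 1.2
```

View pics/w7.png

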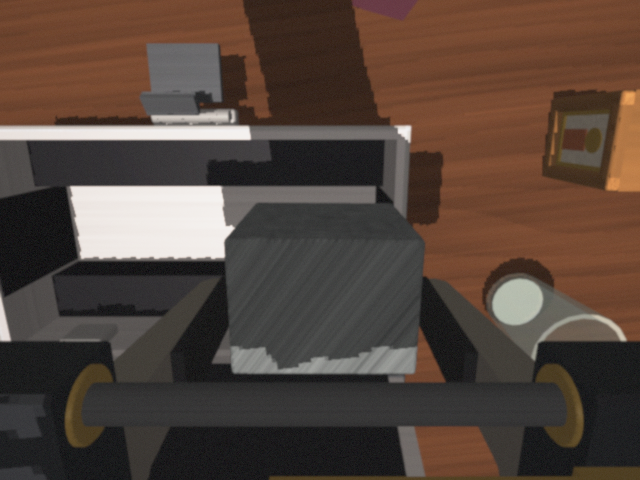

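The brick hangs over the left end of the channel, lined up with it (channel px 75–375, brick px 230–420). I'll lower it, release, and lift.

Request:
{"method": "move_arm", "body": {"plan": [[[-0.3,0,3,0,-0.3,0.1,1],[-0.3,0,6,0,-0.3,0.1,1],[-0.3,0,7.5,0,-0.3,0.1,1],[-0.3,0,8.2,0,-0.3,0.1,1],[-0.3,0,8.2,0,-0.3,0.1,1]]]}}

```text
time: 14.32
tool_pos: [606.9, 56.8, 119.9]
ee_rot: [0.058, 0.998, -0.0, 0.001]
contact_force: [0.3, 0.4, -0.7]
width: 83.6
grasp_force: 20.0
```

```bash
python3 -c "
from h import *
st(); print(case(0,87.5,0))"
```

```text
t 14.32 tcp [606.9  56.8 119.9] F [ 0.3  0.4 -0.7] w 83.6 ydir 83.3
[605.55700067  58.02011699   0.        ]
```

Request:
{"method": "move_arm", "body": {"plan": [[[0.05,0.05,0.2,0,0,0,1],[0.05,0.05,0.2,0,0,0,0],[0.05,0.05,0.2,0,0,0,0],[0.05,0.05,0.2,0,0,0,0],[0,0,-6,0,0,0,0]]]}}

```text
time: 14.95
tool_pos: [603.5, 56.0, 175.7]
ee_rot: [0.059, 0.998, -0.001, -0.004]
contact_force: [1.2, 0.1, 0.5]
width: 92.3
grasp_force: 0.0
```

Request:
{"method": "move_arm", "body": {"plan": [[[0,0,-4,0,0,0,0],[0,-2,-4,0,0,0,0],[0,-4,-4,0,0,0,0],[0,-8,-4,0,0,0,0],[0,-8,-4,0,0,0,0]]]}}

```text
time: 15.58
tool_pos: [595.7, -28.7, 217.8]
ee_rot: [0.062, 0.998, -0.001, -0.001]
contact_force: [0.4, -0.1, -0.1]
width: 92.0
grasp_force: 0.0
```

```bash
cat >> h.py <<'E'
def incase(cam='wrist',zlo=84,zhi=97):
    im,d=snap(cam); a=np.radians(YAW); M=np.array([[np.cos(a),np.sin(a)],[-np.sin(a),np.cos(a)]])
    for r in rects(cam,d,zlo,zhi,300):
        c=M@(np.array(r[0])-C0)
        if abs(c[0])<70 and abs(c[1])<150: print(cam,'case xy',c.round(1),r[1],r[2],'z',r[3],r[4])
    return im,d
E
python3 - <<'E'
from h import *
st(); incase(); im,d=incase('top')
for r in rects('top',d,77,90): print(r[:3])
o=sensors.get_obs(); plan([((480,-150,200),Rt(83.4)),((407.1,-260.6,160),Rt(77.7)),((407.1,-260.6,92),None)])
E
```

```text
t 15.57 tcp [595.7 -28.7 217.8] F [ 0.4 -0.1 -0.1] w 92.0 ydir 82.9
wrist case xy [-2.2 92. ] [ 88.1 137.4] 83.3 z 92.1 [453. 233.]
wrist case xy [  -2.7 -130.2] [  5.5 134.9] 84.5 z 91.4 [136. 225.]
top case xy [-0.6 92.8] [93.4 66.2] 85.4 z 92.8 [305. 223.]
(array([561.8, 383.6]), array([65.1, 43.1]), 5.0)
(array([559.1, 273.3]), array([43.7, 64.5]), 84.2)
(array([ 556.5, -272.9]), array([43.6, 64.2]), 81.8)
(array([ 554.8, -377.3]), array([64.2, 87. ]), 1.9)
(array([525.1, 485.1]), array([67. , 43.3]), 24.8)
(array([415.6, 129.9]), array([42.3, 63.8]), 69.2)
(array([410.9, 385.1]), array([43.4, 63.7]), 87.5)
(array([ 407.2, -261.3]), array([43.7, 64.3]), 77.8)
(array([ 409.5, -384.5]), array([63.7, 44.9]), 4.1)
[ 10.06 -13.88   1.84] [-0.  -0.1 -0.2] rows 2.8
[  5.97 -11.82   4.  ] [0.  0.  5.7] rows 2.2
[0.  0.  6.8] [0. 0. 0.] rows 1.1
```

The wide brick is seated (top at 92 mm). Next, the slim brick at (407,-261).

Request:
{"method": "move_arm", "body": {"plan": [[[3.5,-4.8,0,0,0,0,0],[7,-9.6,1,0,0,0,0],[10,-13.9,1.8,0,0,2,0],[13,-19.7,3.8,0,0,5.5,0],[16,-25.6,5.8,0,0,5.5,0]]]}}

```text
time: 16.3
tool_pos: [414.4, -248.9, 164.4]
ee_rot: [0.105, 0.994, 0.0, 0.001]
contact_force: [0.8, -0.7, 0.4]
width: 92.0
grasp_force: 0.0
```

Run:
```python
from h import *
st(); plan([((408,-261,92),Rt(77.7)),((408,-261,210),None)])
t=case(0.5,-109,0); print(t)
```

```text
t 16.3 tcp [ 414.4 -248.9  164.4] F [ 0.8 -0.7  0.4] w 92.0 ydir 77.9
[ 0.38 -1.32  7.24] [0.  0.1 0.2] rows 1.2
[  0.    0.  -11.8] [0. 0. 0.] rows 1.9
[ 583.46853698 -137.23510003    0.        ]
```

Request:
{"method": "move_arm", "body": {"plan": [[[0,0,0,0,0,0,0],[0,0,4,0,0,0,0],[0,0,6,0,0,0,0],[0,0,6.8,0,0,0,0],[0,0,6.8,0,0,0,0]]]}}

```text
time: 16.92
tool_pos: [415.8, -247.8, 96.9]
ee_rot: [0.106, 0.994, 0.0, 0.0]
contact_force: [-0.5, -0.2, -0.3]
width: 91.7
grasp_force: 0.0
```

Run:
```python
from h import *
st()
t=case(0.5,-109,0); plan([((408,-261,92),Rt(77.7)),((408,-261,210),None),((*t[:2],210),Rt(83.4)),((*t[:2],118),None)])
```

```text
t 16.93 tcp [ 415.8 -247.8   96.9] F [-0.5 -0.2 -0.3] w 91.7 ydir 77.9
[ 0.48 -1.46  0.49] [0.  0.  0.2] rows 0.3
[  0.    0.  -11.8] [0. 0. 0.] rows 1.9
[-14.51  15.83   0.  ] [ 0.   0.  -5.7] rows 3.4
[0.  0.  9.2] [0. 0. 0.] rows 1.5
```

Request:
{"method": "move_arm", "body": {"plan": [[[0.5,-1.4,0.5,0,0,0,0],[0.5,-1.4,0.5,0,0,0,0],[0.5,-1.4,0.5,0,0,0,1],[0.5,-1.4,0.5,0,0,0,1],[0.5,-1.4,0.5,0,0,0,1]]], "squeeze": 15}}

```text
time: 17.55
tool_pos: [407.6, -261.2, 92.2]
ee_rot: [0.106, 0.994, -0.0, 0.001]
contact_force: [0.2, -0.7, 0.3]
width: 63.9
grasp_force: 0.0
```

Request:
{"method": "move_arm", "body": {"plan": [[[0,0,0,0,0,0,1],[0,0,-3,0,0,0,1],[0,0,-8,0,0,0,1],[0,0,-11.8,0,0,0,1],[0,0,-11.8,0,0,0,1]]]}}

```text
time: 18.18
tool_pos: [408.9, -262.1, 212.9]
ee_rot: [0.106, 0.994, -0.001, 0.004]
contact_force: [0.3, 0.4, -0.6]
width: 13.8
grasp_force: 0.0
```

Request:
{"method": "move_arm", "body": {"plan": [[[-4,4.4,0,0,0,-5.7,1],[-8,8.8,0,0,0,-5.7,1],[-12,13.1,0,0,0,-5.7,1],[-14.5,15.8,0,0,0,-5.7,1],[-14.5,15.8,0,0,0,-5.7,1]]]}}

```text
time: 18.8
tool_pos: [583.5, -134.4, 208.1]
ee_rot: [0.054, 0.999, 0.001, -0.0]
contact_force: [-0.8, 0.1, 0.7]
width: 0.6
grasp_force: 0.0
```

Run:
```python
from h import *
st()
t=case(0.5,-109,0); plan([((*t[:2],118),Rt(83.4))])
```

```text
t 18.8 tcp [ 583.5 -134.4  208.1] F [-0.8  0.1  0.7] w 0.6 ydir 83.8
[-0.04 -0.3   9.01] [ 0.1 -0.1  0.4] rows 1.4
```

The fingers needed more time to close and missed the brick. I'll go back with them pre-opened less and re-measure.

Request:
{"method": "move_arm", "body": {"plan": [[[5,-5,0,0,0,0,0.2],[8,-9.4,0,0,0,2,0.2],[12,-14,0,0,0,5.7,0.2],[15.8,-14.3,2,0,0,5.7,0.2],[15.8,-14.3,4,0,0,5.7,0.2]]]}}

```text
time: 19.42
tool_pos: [404.4, -263.0, 169.1]
ee_rot: [0.109, 0.994, 0.0, -0.001]
contact_force: [0.3, -0.4, -1.3]
width: 48.4
grasp_force: 0.0
```

Request:
{"method": "move_arm", "body": {"plan": [[[0,0,0,0,0,0,0.2],[0,0,0,0,0,0,0.2]]]}}

```text
time: 19.68
tool_pos: [409.2, -262.0, 170.3]
ee_rot: [0.107, 0.994, -0.0, 0.001]
contact_force: [0.2, 0.7, -0.5]
width: 68.2
grasp_force: 0.0
```

Run:
```python
from h import *
st(); im,d=snap('wrist')
for r in rects('wrist',d,77,92): print(r[:4])
plan([((408,-261,92),Rt(77.7))])
```

```text
t 19.68 tcp [ 409.2 -262.   170.3] F [ 0.2  0.7 -0.5] w 68.2 ydir 77.8
(array([ 409.7, -262.4]), array([42. , 64.1]), 77.5, 84.0)
(array([ 412.5, -385.8]), array([64.6, 42.9]), 4.9, 84.0)
(array([ 543.6, -363.8]), array([70.7, 49.1]), 75.4, 84.0)
(array([ 560.7, -274.5]), array([43.2, 45.5]), 79.0, 84.1)
[0.19 0.07 7.86] [-0.   0.1  0.1] rows 1.3
```

Request:
{"method": "move_arm", "body": {"plan": [[[0.1,0,4,0,0,0,0.2],[0.1,0,7,0,0,0,0.2],[0.1,0,7.8,0,0,0,0.2],[0.1,0,7.8,0,0,0,1],[0.1,0,7.8,0,0,0,1]]]}}

```text
time: 20.35
tool_pos: [409.3, -262.0, 93.3]
ee_rot: [0.106, 0.994, -0.001, 0.002]
contact_force: [0.7, -0.3, 0.0]
width: 55.8
grasp_force: 0.0
```

Request:
{"method": "move_arm", "body": {"plan": [[[0,0,0,0,0,0,1],[0,0,0,0,0,0,1],[0,0,-4,0,0,0,1],[0,0,-9,0,0,0,1],[0,0,-11.8,0,0,0,1]]]}}

```text
time: 20.98
tool_pos: [408.9, -261.9, 212.7]
ee_rot: [0.106, 0.994, -0.001, 0.002]
contact_force: [0.1, -0.1, -0.7]
width: 42.2
grasp_force: 15.0
```

Request:
{"method": "move_arm", "body": {"plan": [[[-4,4.4,0,0,0,-5.7,1],[-8,8.8,0,0,0,-5.7,1],[-12,13.1,0,0,0,-5.7,1],[-14.5,15.8,0,0,0,-5.7,1],[-14.5,15.8,0,0,0,-5.7,1]]]}}

```text
time: 21.6
tool_pos: [585.1, -134.7, 209.9]
ee_rot: [0.054, 0.999, 0.0, 0.001]
contact_force: [-0.3, -1.0, -0.6]
width: 41.9
grasp_force: 15.0
```

Run:
```python
from h import *
st()
t=case(0.5,-109,0); plan([((*t[:2],118),Rt(83.4))])
```

```text
t 21.6 tcp [ 585.1 -134.7  209.9] F [-0.3 -1.  -0.6] w 41.9 ydir 83.8
[ 0.15 -0.28  9.19] [0.1 0.1 0.4] rows 1.5
```

Request:
{"method": "move_arm", "body": {"plan": [[[0,-0.25,4,0,0,0.4,1],[0,-0.25,7,0,0,0.4,1],[0,-0.25,8.5,0,0,0.4,1],[0,-0.25,9.2,0,0,0.4,1],[0,-0.25,9.2,0,0,0.4,1]]]}}

```text
time: 22.22
tool_pos: [583.0, -140.1, 118.4]
ee_rot: [0.06, 0.998, 0.0, 0.0]
contact_force: [0.0, 3.6, -1.2]
width: 41.9
grasp_force: 15.0
```

Run:
```python
from h import *
st()
t=case(0.5,-109,0); plan([((*t[:2],118),Rt(83.4))])
```

```text
t 22.23 tcp [ 583.  -140.1  118.4] F [ 0.   3.6 -1.2] w 41.9 ydir 83.1
[-0.01  0.29  0.04] [ 0.   0.1 -0.3] rows 0.0
```

Request:
{"method": "move_arm", "body": {"plan": [[[0,0.2,0,0,0,0,1],[0,0.2,0,0,0,0,0.35],[0,0.2,0,0,0,0,0.35],[0,0.2,-4,0,0,0,0.2],[0,0.2,-10,0,0,0,0.2]]]}}

```text
time: 22.85
tool_pos: [582.1, -138.5, 217.9]
ee_rot: [0.061, 0.998, -0.0, -0.001]
contact_force: [1.2, 0.5, 0.3]
width: 73.0
grasp_force: 0.0
```

Request:
{"method": "move_arm", "body": {"plan": [[[0,5,0,0,0,0,0.2],[0,10,0,0,0,0,0.2],[0,13,0,0,0,0,0.2],[0,13,0,0,0,0,0.2],[0,13,0,0,0,0,0.2]]]}}

```text
time: 23.48
tool_pos: [598.9, -10.9, 218.3]
ee_rot: [0.061, 0.998, -0.001, 0.001]
contact_force: [0.5, -0.3, -0.3]
width: 73.6
grasp_force: 0.0
```

Run:
```python
from h import *
st(); im,d=incase('wrist',86,94); cv2.imwrite('pics/w8.png',im[...,::-1]); im,d=incase('top')
for r in rects('top',d,77,90): print(r[:3])
plan([((540,130,210),Rt(83.4)),((560,273,165),None),((560,273,75),None)])
```

```text
t 23.48 tcp [598.9 -10.9 218.3] F [ 0.5 -0.3 -0.3] w 73.6 ydir 83.0
wrist case xy [-0.  88.2] [ 87.3 139.7] 83.3 z 91.7 [424. 232.]
wrist case xy [   2.4 -112. ] [ 44.1 144.8] 83.4 z 91.6 [139. 237.]
top case xy [-2.  92.7] [92.5 63.1] 84.3 z 92.5 [305. 225.]
top case xy [   8.  -113.5] [48.6 80.9] 81.5 z 92.6 [385. 232.]
(array([561.5, 383.5]), array([64.7, 43.1]), 3.4)
(array([559.4, 273.3]), array([43. , 64.3]), 84.3)
(array([ 556.3, -272.5]), array([43.2, 64.8]), 81.5)
(array([ 554.7, -377.7]), array([64.1, 86.8]), 1.8)
(array([525.5, 485. ]), array([66.9, 43.9]), 24.7)
(array([410. , 385.4]), array([63.4, 43.5]), 0.6)
(array([415.6, 129.8]), array([42.3, 63.9]), 69.1)
(array([ 409.5, -384. ]), array([63.8, 44.5]), 4.5)
[ 7.59 13.31  0.8 ] [-0.1  0.1 -0.5] rows 2.5
[-0.34 14.44  4.5 ] [0. 0. 0.] rows 2.4
[0. 0. 9.] [0. 0. 0.] rows 1.4
```

View pics/w8.png

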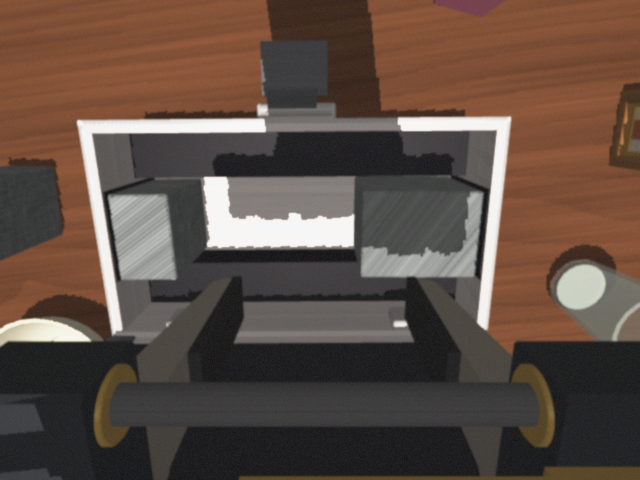

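Both foam bricks stand at the channel ends (px 145,235 and 420,235). Now frame C at (559,273).

Request:
{"method": "move_arm", "body": {"plan": [[[3.5,5,0,0,0,0,0.2],[7.2,10,0.8,0,0,0,0.2],[7.5,16,0.8,0,0,-0.5,0.2],[7.3,22,3,0,0,-0.5,0.2],[7.3,27.8,5.2,0,0,-0.5,0.2]]]}}

```text
time: 24.2
tool_pos: [561.4, 274.7, 166.5]
ee_rot: [0.057, 0.998, -0.0, 0.002]
contact_force: [0.3, -0.1, -0.2]
width: 73.6
grasp_force: 0.0
```

Request:
{"method": "move_arm", "body": {"plan": [[[0,0,0,0,0,0,0.2],[0,0,0,0,0,0,0.2]]]}}

```text
time: 24.45
tool_pos: [560.6, 272.7, 166.1]
ee_rot: [0.057, 0.998, -0.001, 0.001]
contact_force: [0.1, -0.9, 0.4]
width: 73.3
grasp_force: 0.0
```

Run:
```python
from h import *
st(); im,d=snap('wrist')
for r in rects('wrist',d,77,92): print(r[:3])
plan([((560.5,273,75),Rt(83.8))])
```

```text
t 24.45 tcp [560.6 272.7 166.1] F [ 0.1 -0.9  0.4] w 73.3 ydir 83.5
(array([426.2, 131.6]), array([33.4, 52. ]), 70.2)
(array([564.9, 382.2]), array([65. , 43.2]), 4.1)
(array([562.4, 271.6]), array([42.2, 65. ]), 83.8)
(array([560.4, 109.5]), array([80.2, 38.3]), 23.1)
[0.07 0.09 9.16] [-0.1  0.1 -0.4] rows 1.5
```

Request:
{"method": "move_arm", "body": {"plan": [[[0,0.1,5,0,0,-0.3,0.2],[0,0.1,8,0,0,-0.3,0.2],[0,0.1,9.1,0,0,-0.3,0.2],[0,0.1,9.1,0,0,-0.3,1],[0,0.1,9.1,0,0,-0.3,1]]], "squeeze": 30}}

```text
time: 25.12
tool_pos: [561.5, 275.7, 77.2]
ee_rot: [0.054, 0.999, 0.001, 0.002]
contact_force: [-0.1, 0.4, -0.6]
width: 55.8
grasp_force: 0.0
```

Request:
{"method": "move_arm", "body": {"plan": [[[0,0,0,0,0,0,1],[0,0,0,0,0,0,1],[0,0,-4,0,0,0,1],[0,0,-9,0,0,0,1],[0,0,-13,0,0,0,1]]]}}

```text
time: 25.75
tool_pos: [559.9, 276.0, 207.1]
ee_rot: [0.053, 0.999, 0.0, 0.001]
contact_force: [-0.1, 0.1, -3.0]
width: 42.5
grasp_force: 29.7
```

Run:
```python
from h import *
st()
t=case(1.2,-38,0); plan([((*t[:2],205),Rt(83.4)),((*t[:2],84.5),None)])
```

```text
t 25.75 tcp [559.9 276.  207.1] F [-0.1  0.1 -3. ] w 42.5 ydir 83.9
[ -6.87 -33.74   0.2 ] [0.  0.1 0.5] rows 5.5
[ 0.    0.   12.05] [0. 0. 0.] rows 1.9
```

Request:
{"method": "move_arm", "body": {"plan": [[[-1.2,-6,0,0,0,0.5,1],[-2.4,-12,0,0,0,0.5,1],[-3.6,-18,0,0,0,0.5,1],[-4.9,-24,0,0,0,0.5,1],[-6,-29.5,0,0,0,0.5,1]]]}}

```text
time: 26.38
tool_pos: [587.9, -26.1, 205.4]
ee_rot: [0.058, 0.998, -0.0, 0.001]
contact_force: [0.6, -0.7, -2.9]
width: 42.1
grasp_force: 29.7
```

Request:
{"method": "move_arm", "body": {"plan": [[[-0.8,-4.2,0,0,0,0,1],[-0.8,-4.2,0,0,0,0,1],[-0.8,-4.2,0,0,0,0,1]]]}}

```text
time: 26.75
tool_pos: [591.0, -65.6, 205.2]
ee_rot: [0.057, 0.998, 0.0, 0.0]
contact_force: [0.4, 0.8, -2.6]
width: 42.3
grasp_force: 29.7
```

Run:
```python
from h import *
st()
t=case(1.2,-38,0); plan([((*t[:2],84.5),Rt(83.4))])
```

```text
t 26.75 tcp [591.  -65.6 205.2] F [ 0.4  0.8 -2.6] w 42.3 ydir 83.4
[-0.14 -0.11 12.07] [0. 0. 0.] rows 1.9
```

Request:
{"method": "move_arm", "body": {"plan": [[[-0.1,-0.1,5,0,0,0,1],[-0.1,-0.1,8,0,0,0,1],[-0.1,-0.1,10,0,0,0,1],[-0.1,-0.1,11.3,0,0,0,1],[-0.1,-0.1,11.8,0,0,0,1]]]}}

```text
time: 27.38
tool_pos: [592.3, -66.6, 87.1]
ee_rot: [0.057, 0.998, 0.0, 0.0]
contact_force: [-0.6, -0.2, -2.3]
width: 42.2
grasp_force: 29.7
```

Request:
{"method": "move_arm", "body": {"plan": [[[0,0,0.2,0,0,0,1],[0,0,0.2,0,0,0,1]]]}}

```text
time: 27.62
tool_pos: [592.8, -67.8, 86.3]
ee_rot: [0.058, 0.998, -0.0, 0.001]
contact_force: [0.2, -0.3, -2.8]
width: 42.2
grasp_force: 29.7
```

Request:
{"method": "move_arm", "body": {"plan": [[[0,0,0.2,0,0,0,1],[0,0,0.2,0,0,0,1],[0,0,0.2,0,0,0,0.44],[0,0,0.2,0,0,0,0.44],[0,0,0.2,0,0,0,0.44]]]}}

```text
time: 28.25
tool_pos: [592.4, -67.8, 83.6]
ee_rot: [0.058, 0.998, -0.0, 0.001]
contact_force: [0.1, -0.6, -0.3]
width: 51.3
grasp_force: 0.0
```

Request:
{"method": "move_arm", "body": {"plan": [[[0,0,-2,0,0,0,0.44],[0,0,-4.5,0,0,0,0.44],[0,2,-4.5,0,0,0,1],[0,4.7,-4.5,0,0,0,1],[0,4.7,-4.5,0,0,0,1]]]}}

```text
time: 28.88
tool_pos: [597.7, -17.1, 128.6]
ee_rot: [0.055, 0.998, 0.001, 0.001]
contact_force: [-0.3, -0.3, -0.5]
width: 23.9
grasp_force: 0.0
```

Run:
```python
from h import *
st(); incase('wrist',86,94)
t=case(0,10,0); u=case(0,-28,0); plan([((*t[:2],45),Rt(83.4)),((*u[:2],45),None)])
```

```text
t 28.88 tcp [597.7 -17.1 128.6] F [-0.3 -0.3 -0.5] w 23.9 ydir 83.7
wrist case xy [  -3.8 -113.8] [ 45.1 132.4] 83.3 z 91.7 [ 71. 274.]
wrist case xy [-9.5 86.7] [ 87.5 120.1] 83.1 z 91.5 [483. 275.]
wrist case xy [  2.3 -43.7] [42.4 63.6] 83.3 z 91.7 [214. 277.]
[0.1  0.02 8.34] [0.  0.1 0.2] rows 1.3
[ 0.  -3.8  0. ] [0. 0. 0.] rows 0.6
```

Request:
{"method": "move_arm", "body": {"plan": [[[0,0.1,0,0,0,0,1],[0,0.1,0,0,0,0,1],[0,0.1,5,0,0,0,1],[0,0.1,8.3,0,0,0,1],[0,0.1,8.3,0,0,0,1]]]}}

```text
time: 29.55
tool_pos: [595.8, -20.9, 43.2]
ee_rot: [0.058, 0.998, -0.0, -0.002]
contact_force: [0.7, 0.0, 1.0]
width: 0.9
grasp_force: 0.0
```

Request:
{"method": "move_arm", "body": {"plan": [[[0,-0.8,0,0,0,0,1],[0,-1.6,0,0,0,0,1],[0,-2.3,0,0,0,0,1],[0,-3,0,0,0,0,1],[0,-3.5,0,0,0,0,1]]]}}

```text
time: 30.18
tool_pos: [594.4, -55.0, 46.2]
ee_rot: [0.058, 0.998, 0.0, 0.001]
contact_force: [0.8, 2.6, 2.9]
width: 0.4
grasp_force: 1.6
```

Request:
{"method": "move_arm", "body": {"plan": [[[0,-0.2,0,0,0,0,1],[0,-0.4,0,0,0,0,1],[0,-0.4,0,0,0,0,1]]]}}

```text
time: 30.55
tool_pos: [593.4, -59.1, 45.5]
ee_rot: [0.058, 0.998, -0.0, 0.001]
contact_force: [0.3, 1.6, 1.6]
width: 0.1
grasp_force: 1.2
```

Run:
```python
from h import *
st(); u=case(0,-28,0); plan([((*u[:2],45),Rt(83.4))])
```

```text
t 30.55 tcp [593.4 -59.1  45.5] F [0.3 1.6 1.6] w 0.1 ydir 83.4
[0.14 0.22 0.05] [-0.   0.1 -0. ] rows 0.0
```

Request:
{"method": "move_arm", "body": {"plan": [[[0,0.2,-3,0,0,0,1],[0,0.2,-8,0,0,0,1],[0,0.5,-13,0,0,0,0.2],[0,4,-17,0,0,0,0.2],[0,7,-17,0,0,0,0.2]]]}}

```text
time: 31.18
tool_pos: [602.9, 10.3, 219.0]
ee_rot: [0.059, 0.998, -0.0, 0.004]
contact_force: [-0.4, 0.0, -1.3]
width: 28.3
grasp_force: 0.0
```

Request:
{"method": "move_arm", "body": {"plan": [[[0,0,0,0,0,0,0.2],[0,0,0,0,0,0,0.2]]]}}

```text
time: 31.42
tool_pos: [600.5, 8.9, 214.5]
ee_rot: [0.058, 0.998, -0.001, -0.0]
contact_force: [0.3, -0.5, -0.1]
width: 48.2
grasp_force: 0.0
```

Run:
```python
from h import *
st(); im,d=incase('wrist',86,94); cv2.imwrite('pics/w9.png',im[...,::-1])
im,d=incase('top',86,96)
for r in rects('top',d,77,90): print(r[:3])
plan([((563,383,215),Rt(94)),((563,383,165),None),((563,383,92),None)])
```

```text
t 31.43 tcp [600.5   8.9 214.5] F [ 0.3 -0.5 -0.1] w 48.2 ydir 83.3
wrist case xy [ 2.7 88.3] [ 87.1 144.1] 83.4 z 91.8 [397. 236.]
wrist case xy [   2.8 -111.8] [ 44.3 144.6] 83.3 z 91.6 [109. 239.]
wrist case xy [  2.2 -61.6] [42.1 64.9] 83.6 z 91.7 [183. 236.]
wrist case xy [ 69.2 -77.1] [45.9  7.5] 70.6 z 90.0 [171. 324.]
top case xy [  16.3 -111.8] [46.4 98.1] 84.0 z 92.5 [384. 230.]
top case xy [-12.8 100.5] [67.5 39.1] 82.4 z 92.3 [302. 225.]
top case xy [ -1.1 -70.3] [23.4 63.9] 81.9 z 92.7 [369. 232.]
(array([718.4, 235.7]), array([21.9, 55.8]), 30.0)
(array([561.8, 383.5]), array([65.9, 42.7]), 4.5)
(array([ 557. , -273.1]), array([43.9, 65. ]), 81.3)
(array([ 554.5, -377.2]), array([63.8, 86.3]), 1.6)
(array([525.1, 485. ]), array([65.3, 43.4]), 24.6)
(array([415.7, 129.8]), array([42.4, 63.5]), 69.3)
(array([410.9, 385.3]), array([42.7, 63.5]), 87.8)
(array([ 409.6, -384.4]), array([64. , 44.2]), 3.9)
[ 8.15 36.74 -0.09] [ -0.1  -0.  -10.8] rows 6.0
[0. 0. 5.] [0. 0. 0.] rows 0.8
[0.  0.  7.3] [0. 0. 0.] rows 1.2
```

View pics/w9.png

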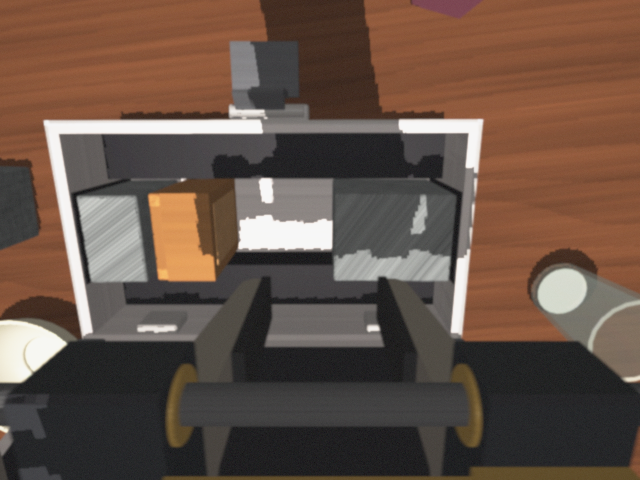

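F1 stands at about -62, leaving a 7 mm gap to the slim brick (px 143 to 150). I'll push it further left, then nudge the wide brick to the right.

Run:
```python
from h import *
f=lambda y,z:(*case(0,y,0)[:2],z)
plan([(f(3,200),Rt(83.4)),(f(3,110),None),(f(3,45),None),(f(-36.5,45),None),(f(36,45),None),(f(30,45),None),(f(30,200),None)])
```

```text
[ 0.08 -3.48  1.47] [-0.1 -0.  -0.2] rows 0.6
[0. 0. 9.] [0. 0. 0.] rows 1.4
[0.  0.  6.5] [0. 0. 0.] rows 1.0
[-0.   -3.95  0.  ] [0. 0. 0.] rows 0.6
[0.   7.25 0.  ] [0. 0. 0.] rows 1.2
[ 0.  -0.6  0. ] [0. 0. 0.] rows 0.1
[  0.    0.  -15.5] [0. 0. 0.] rows 2.5
```

Request:
{"method": "move_arm", "body": {"plan": [[[0,-3.5,1.5,0,0,0,1],[0,-3.5,1.5,0,0,0,1],[0,-3.5,6.5,0,0,0,1],[0,-3.5,10.5,0,0,0,1],[0,-3.5,10.5,0,0,0,1]]]}}

```text
time: 32.15
tool_pos: [595.1, -24.2, 107.8]
ee_rot: [0.058, 0.998, -0.0, -0.003]
contact_force: [-0.2, 1.3, 0.3]
width: 10.7
grasp_force: 0.0
```

Request:
{"method": "move_arm", "body": {"plan": [[[0,0,4,0,0,0,1],[0,0,6.5,0,0,0,1],[0,-1.2,6.5,0,0,0,1],[0,-2.4,6.5,0,0,0,1],[0,-3.2,6.5,0,0,0,1]]]}}

```text
time: 32.78
tool_pos: [595.1, -57.5, 47.6]
ee_rot: [0.059, 0.998, -0.0, 0.002]
contact_force: [-0.2, 1.6, 0.3]
width: 0.4
grasp_force: 0.4
```

Request:
{"method": "move_arm", "body": {"plan": [[[0,-0.3,0,0,0,0,1],[0,-0.5,0,0,0,0,1],[0,-0.7,0,0,0,0,1],[0,-0.7,0,0,0,0,1]]]}}

```text
time: 33.28
tool_pos: [594.4, -59.6, 46.8]
ee_rot: [0.056, 0.998, 0.001, 0.002]
contact_force: [1.0, 6.9, 5.7]
width: 0.2
grasp_force: 3.8
```

Run:
```python
from h import *
st()
f=lambda y,z:(*case(0,y,0)[:2],z)
plan([(f(-36.5,45),None),(f(36,45),None)])
```

```text
t 33.27 tcp [594.4 -59.6  46.8] F [1.  6.9 5.7] w 0.2 ydir 83.5
[ 0.25 -0.58  0.18] [0. 0. 0.] rows 0.1
[-0.02  7.25  0.02] [0. 0. 0.] rows 1.2
```

The push stalled at 7 N: the tapered fingers are bearing on the frame's top edge. I'll back off and push low with the tool tilted so the tips lead.

Request:
{"method": "move_arm", "body": {"plan": [[[0,0.7,0,0,0,0,1],[0,2,-1,0,0,0,1],[0,3,-1.6,6,0,0,1],[0,3,-1.6,12,0,0,1],[0,3,-1.6,12,0,0,1]]]}}

```text
time: 33.9
tool_pos: [596.6, -29.2, 61.5]
ee_rot: [0.054, 0.993, -0.104, -0.005]
contact_force: [-0.4, -0.3, 0.2]
width: 0.4
grasp_force: 0.0
```

Run:
```python
from h import *
st(); R=Rt(83.4)*Ro.from_euler('x',12,degrees=True)
f=lambda y,z:(*case(0,y,0)[:2],z)
for y in(-20,-28,-33,-36): plan([(f(y,60),R)])
im,d=snap('wrist','w10.png'); incase('wrist',84,96)
```

```text
t 33.9 tcp [596.6 -29.2  61.5] F [-0.4 -0.3  0.2] w 0.4 ydir 83.7
[ 0.12 -1.9   0.56] [0.  0.1 0.3] rows 0.3
[ 0.13 -2.69  0.72] [0.  0.1 0.3] rows 0.4
[ 0.13 -3.18  0.83] [0.  0.1 0.3] rows 0.5
[ 0.13 -3.47  0.89] [0.  0.1 0.3] rows 0.6
wrist case xy [   1.2 -112.6] [44.  61.4] 82.8 z 91.7 [ 48. 317.]
wrist case xy [ -3.8 -66.1] [49.7 54.2] 84.6 z 91.8 [149. 308.]
wrist case xy [-13.3  70.2] [53.1 33.6] 83.2 z 91.7 [548. 329.]
wrist case xy [  69.4 -105.8] [65.8 23.6] 70.0 z 90.3 [ 72. 460.]
wrist case xy [25.2 81.1] [22.1 41.9] 2.7 z 91.9 [573. 451.]
```

View pics/w10.png

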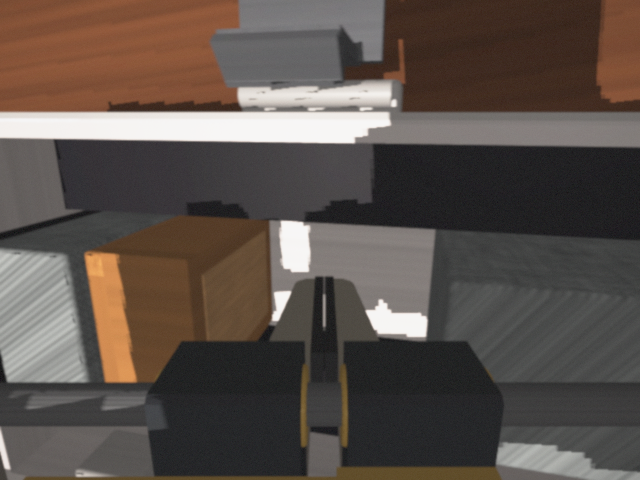

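F1 stands upright (px 150–270) and the fingertips are in the gap at px 323,290. Pushing low now.

Request:
{"method": "move_arm", "body": {"plan": [[[0.1,-1,0.4,0,0,0,1],[0.1,-1.9,0.5,0,0,0,1],[0.1,-2.4,0.7,0,0,0,1],[0.1,-2.8,0.75,0,0,0,1],[0.1,-3.2,0.8,0,0,0,1]]]}}

```text
time: 34.62
tool_pos: [592.2, -62.8, 60.3]
ee_rot: [0.057, 0.993, -0.102, -0.005]
contact_force: [-0.2, 11.9, 1.6]
width: 0.5
grasp_force: 5.8
```

Request:
{"method": "move_arm", "body": {"plan": [[[0,-0.2,0,0,0,0,1],[0,-0.4,0.1,0,0,0,1],[0,-0.4,0.1,0,0,0,1]]]}}

```text
time: 35.0
tool_pos: [592.2, -62.9, 60.2]
ee_rot: [0.055, 0.993, -0.101, -0.004]
contact_force: [-1.2, 14.6, 3.5]
width: 0.6
grasp_force: 7.0
```

Run:
```python
from h import *
st(); R=Rt(83.4)*Ro.from_euler('x',12,degrees=True)
f=lambda y,z:(*case(0,y,0)[:2],z)
plan([(f(-33,60),R)])
incase('wrist',84,96)
```

```text
t 35.0 tcp [592.2 -62.9  60.2] F [-1.2 14.6  3.5] w 0.6 ydir 83.6
[0.06 0.11 0.  ] [0.4 0.2 0.2] rows 0.0
wrist case xy [-23.2 -91.1] [86.3 94.7] 84.4 z 91.7 [130. 296.]
wrist case xy [-13.4  55.6] [22.  34.2] 84.3 z 91.5 [598. 337.]
wrist case xy [  64.6 -127.9] [39.7 20.2] 31.9 z 88.9 [ 89. 455.]
wrist case xy [22.9 57.3] [21.7 28. ] 3.5 z 91.7 [590. 452.]
```

The slim brick and F1 are now packed tight against the end wall (spanning -134 to -48). Backing out and fetching frame B at (562,383).

Request:
{"method": "move_arm", "body": {"plan": [[[0,0.6,0,0,0,0,1],[0,2,-1,0,0,0,1],[0,2,-7,-6,0,0,1],[0,2.5,-13,-12,0,0,0.6],[0,2.5,-15.5,-12,0,0,0.3]]]}}

```text
time: 35.67
tool_pos: [599.1, -15.1, 211.1]
ee_rot: [0.059, 0.998, 0.0, 0.004]
contact_force: [0.8, -0.6, -0.2]
width: 18.6
grasp_force: 0.0
```

Run:
```python
from h import *
st()
plan([((580,190,215),Rt(88)),((563,382,210),Rt(94)),((563,382,160),None),((563,382,92),None)])
```

```text
t 35.67 tcp [599.1 -15.1 211.1] F [ 0.8 -0.6 -0.2] w 18.6 ydir 83.2
[ 4.32 20.14 -0.4 ] [ 0.   0.4 -4.8] rows 3.3
[ 2.37 19.13  0.5 ] [ 0.  0. -6.] rows 3.1
[0. 0. 5.] [0. 0. 0.] rows 0.8
[0.  0.  6.8] [0. 0. 0.] rows 1.1
```

Request:
{"method": "move_arm", "body": {"plan": [[[1.2,5.5,0,0,0,-4.8,0.2],[2.5,11.5,0,0,0,-4.8,0.2],[3.7,17,0,0,0,-4.8,0.2],[4.3,20.1,0,0,0,-4.8,0.2],[4.3,20.1,0,0,0,-4.8,0.2]]]}}

```text
time: 36.3
tool_pos: [577.0, 194.4, 206.7]
ee_rot: [0.013, 1.0, 0.0, 0.001]
contact_force: [-0.5, -1.0, -0.1]
width: 67.9
grasp_force: 0.0
```

Request:
{"method": "move_arm", "body": {"plan": [[[0.7,5.5,0,0,0,-6,0.2],[1.4,11,0.5,0,0,-6,0.2],[2,16,2.5,0,0,-6,0.2],[2.4,19.1,5,0,0,-6,0.2],[2.4,19.1,5,0,0,-6,0.2]]]}}

```text
time: 36.92
tool_pos: [558.4, 383.1, 153.9]
ee_rot: [-0.038, 0.999, -0.001, -0.001]
contact_force: [0.5, -0.3, -0.0]
width: 73.5
grasp_force: 0.0
```

Request:
{"method": "move_arm", "body": {"plan": [[[0,0,0,0,0,0,0.2]]]}}

```text
time: 37.05
tool_pos: [561.6, 380.3, 156.9]
ee_rot: [-0.035, 0.999, -0.001, 0.001]
contact_force: [-0.2, 0.3, 0.8]
width: 74.0
grasp_force: 0.0
```

Run:
```python
from h import *
st(); im,d=snap('wrist')
for r in rects('wrist',d,77,92): print(r[:3])
plan([((563,382.5,92),Rt(94.2))])
```

```text
t 37.05 tcp [561.6 380.3 156.9] F [-0.2  0.3  0.8] w 74.0 ydir 94.0
(array([435.5, 384.7]), array([42.1, 21.2]), 90.0)
(array([528. , 484.6]), array([64.8, 43.1]), 24.5)
(array([564.4, 382.7]), array([64.2, 42.1]), 4.0)
[-0.1   0.23  6.54] [-0.1  0.2 -0.2] rows 1.0
```

Request:
{"method": "move_arm", "body": {"plan": [[[-0.1,0.2,3.5,0,0,0,0.2],[-0.1,0.2,6,0,0,0,0.2],[-0.1,0.2,6.5,0,0,0,0.2],[-0.1,0.2,6.5,0,0,0,1],[-0.1,0.2,6.5,0,0,0,1]]], "squeeze": 35}}

```text
time: 37.72
tool_pos: [562.2, 385.0, 93.3]
ee_rot: [-0.036, 0.999, 0.0, 0.002]
contact_force: [0.4, 0.3, -0.0]
width: 55.5
grasp_force: 0.0
```

Request:
{"method": "move_arm", "body": {"plan": [[[0,0,0,0,0,0,1],[0,0,0,0,0,0,1],[0,0,0,0,0,0,1]]]}}

```text
time: 38.1
tool_pos: [561.6, 384.9, 92.4]
ee_rot: [-0.036, 0.999, -0.0, 0.001]
contact_force: [-0.5, -2.0, 5.9]
width: 41.3
grasp_force: 35.0
```

Request:
{"method": "move_arm", "body": {"plan": [[[0,0,-4,0,0,0,1],[0,0,-9,0,0,0,1],[0,0,-12.5,0,0,0,1],[0,0,-12.5,0,0,0,1]]]}}

```text
time: 38.6
tool_pos: [561.9, 386.1, 219.2]
ee_rot: [-0.037, 0.999, 0.001, 0.003]
contact_force: [0.1, -0.0, -1.4]
width: 41.5
grasp_force: 34.9
```

Run:
```python
from h import *
st(); t=case(1.2,-25.5,0)
plan([((585,190,215),Rt(89)),((*t[:2],215),Rt(83.4)),((*t[:2],113),None)])
```

```text
t 38.6 tcp [561.9 386.1 219.2] F [ 0.1 -0.  -1.4] w 41.5 ydir 94.2
[ -0.87 -19.73   0.37] [0.2 0.3 5.2] rows 3.2
[ -1.3  -24.42   0.  ] [0.  0.  5.6] rows 3.9
[ 0.   0.  10.2] [0. 0. 0.] rows 1.6
```

Request:
{"method": "move_arm", "body": {"plan": [[[-0.2,-5,0,0,0,5.2,1],[-0.4,-10,0.2,0,0,5.2,1],[-0.6,-15,0.3,0,0,5.2,1],[-0.9,-19.7,0.4,0,0,5.2,1],[-0.9,-19.7,0.4,0,0,5.2,1]]]}}

```text
time: 39.22
tool_pos: [584.1, 183.1, 210.1]
ee_rot: [0.013, 1.0, -0.002, -0.001]
contact_force: [1.1, 0.5, -1.6]
width: 41.4
grasp_force: 34.9
```

Request:
{"method": "move_arm", "body": {"plan": [[[-0.3,-6,0,0,0,5.6,1],[-0.6,-12,0,0,0,5.6,1],[-1,-18,0,0,0,5.6,1],[-1.3,-23,0,0,0,5.6,1],[-1.3,-24.4,0,0,0,5.6,1]]]}}

```text
time: 39.85
tool_pos: [591.9, -58.4, 210.9]
ee_rot: [0.06, 0.998, -0.001, -0.001]
contact_force: [-0.1, 0.8, -1.5]
width: 41.5
grasp_force: 34.9
```

Request:
{"method": "move_arm", "body": {"plan": [[[0,0,0,0,0,0,1],[0,0,0,0,0,0,1]]]}}

```text
time: 40.1
tool_pos: [592.7, -52.2, 212.0]
ee_rot: [0.056, 0.998, 0.001, 0.0]
contact_force: [0.3, 0.4, -2.2]
width: 42.0
grasp_force: 34.9
```

Run:
```python
from h import *
st(); t=case(1.2,-25.5,0)
plan([((*t[:2],113),Rt(83.4))])
im,d=snap('wrist','w11.png'); incase('wrist',84,96)
```

```text
t 40.1 tcp [592.7 -52.2 212. ] F [ 0.3  0.4 -2.2] w 42.0 ydir 83.6
[-0.12 -0.22  9.9 ] [0.1 0.  0.2] rows 1.6
wrist case xy [  2.9 -91.2] [ 85.1 144.5] 83.4 z 91.9 [217. 238.]
wrist case xy [ 2.7 88.3] [ 88.1 144.5] 83.2 z 91.9 [489. 239.]
```

View pics/w11.png

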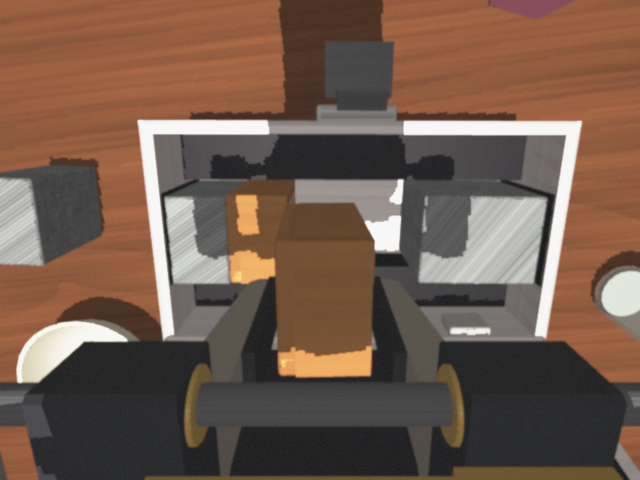

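The frame hangs straight over the gap (px 280–375). Lowering and releasing.

Request:
{"method": "move_arm", "body": {"plan": [[[-0.1,-0.2,4,0,0,0,1],[-0.1,-0.2,6.5,0,0,0,1],[-0.1,-0.2,8.5,0,0,0,1],[-0.1,-0.2,9.5,0,0,0,1],[-0.1,-0.2,9.8,0,0,0,1]]]}}

```text
time: 40.83
tool_pos: [594.3, -54.2, 114.9]
ee_rot: [0.057, 0.998, 0.001, 0.001]
contact_force: [0.2, 6.3, 1.7]
width: 41.6
grasp_force: 34.7
```

Request:
{"method": "move_arm", "body": {"plan": [[[0,0,0,0,0,0,1]]]}}

```text
time: 40.95
tool_pos: [594.1, -54.3, 114.8]
ee_rot: [0.057, 0.998, 0.001, 0.001]
contact_force: [1.7, 5.2, -3.3]
width: 41.7
grasp_force: 34.6
```

Run:
```python
from h import *
st(); t=case(1.2,-25.5,0)
plan([((*t[:2],112),Rt(83.4))])
```

```text
t 40.95 tcp [594.1 -54.3 114.8] F [ 1.7  5.2 -3.3] w 41.7 ydir 83.5
[ 0.04 -0.02  0.28] [0.2 0.1 0.1] rows 0.0
```

Request:
{"method": "move_arm", "body": {"plan": [[[0,0.15,0,0,0,0,1],[0,0.15,0.2,0,0,0,1],[0,0.15,0.2,0,0,0,1]]]}}

```text
time: 41.32
tool_pos: [594.6, -54.2, 113.3]
ee_rot: [0.057, 0.998, 0.001, 0.001]
contact_force: [0.5, 4.9, -0.3]
width: 41.5
grasp_force: 34.7
```

Request:
{"method": "move_arm", "body": {"plan": [[[0,0,0,0,0,0,0.4],[0,0,0,0,0,0,0.4],[0,0,0,0,0,0,0.4],[0,0,-5,0,0,0,0.3],[0,0,-10,0,0,0,0.2]]]}}

```text
time: 41.95
tool_pos: [593.4, -56.3, 213.4]
ee_rot: [0.058, 0.998, -0.0, -0.0]
contact_force: [0.3, 0.6, 0.2]
width: 72.1
grasp_force: 0.0
```

Request:
{"method": "move_arm", "body": {"plan": [[[0,3,0,0,0,0,0.2],[0,5,0,0,0,0,0.2],[0,5,0,0,0,0,0.2]]]}}

```text
time: 42.32
tool_pos: [599.1, -4.2, 211.9]
ee_rot: [0.056, 0.998, -0.0, -0.0]
contact_force: [0.2, -0.2, 0.0]
width: 73.6
grasp_force: 0.0
```

Run:
```python
from h import *
st(); incase('wrist',86,96); im,d=incase('top',86,96)
for r in rects('top',d,77,90): print(r[:3])
plan([((490,-180,220),Rt(88)),((411,-384.5,165),Rt(94.4)),((411,-384.5,92),None)])
```

```text
t 42.33 tcp [599.1  -4.2 211.9] F [ 0.2 -0.2  0. ] w 73.6 ydir 83.6
wrist case xy [  2.5 -71.6] [127.7 144.4] 83.4 z 91.7 [181. 239.]
wrist case xy [-5.1 86.9] [ 87.1 128.4] 83.2 z 91.6 [417. 236.]
top case xy [   7.2 -106.9] [59.  81.6] 80.1 z 92.5 [383. 232.]
top case xy [-13.2  93.4] [88.3 40.1] 84.6 z 92.4 [305. 226.]
(array([ 556.4, -272.8]), array([43.3, 63.9]), 80.8)
(array([ 554.4, -376.6]), array([63.8, 87.2]), 1.2)
(array([524.8, 484.9]), array([66.8, 43.7]), 23.5)
(array([415.6, 129.8]), array([42.2, 63.9]), 69.1)
(array([411. , 385.4]), array([44. , 63.5]), 87.7)
(array([ 409.4, -384.7]), array([63.7, 44.3]), 3.4)
[  8.84 -18.46  -0.8 ] [-0.1 -0.  -4.6] rows 3.3
[  7.18 -20.71   5.5 ] [ 0.   0.  -6.4] rows 3.6
[0.  0.  7.3] [0. 0. 0.] rows 1.2
```

F2 is seated tight, leaving about a 52 mm gap. Now the last frame, at (409,-385).

Request:
{"method": "move_arm", "body": {"plan": [[[2.5,-5.5,-0.8,0,0,-4.6,0.2],[5,-11,-0.8,0,0,-4.6,0.2],[7.5,-16,-0.8,0,0,-4.6,0.2],[8.8,-18.4,-0.8,0,0,-4.6,0.2],[8.8,-18.4,-0.8,0,0,-4.6,0.2]]]}}

```text
time: 43.05
tool_pos: [489.1, -182.0, 220.3]
ee_rot: [0.021, 1.0, -0.001, 0.0]
contact_force: [0.3, -0.5, -0.5]
width: 73.2
grasp_force: 0.0
```

Request:
{"method": "move_arm", "body": {"plan": [[[1.8,-5.4,0.5,0,0,-6.4,0.2],[3.6,-10.8,1.5,0,0,-6.4,0.2],[5.4,-16,3.5,0,0,-6.4,0.2],[7.2,-20.7,5.5,0,0,-6.4,0.2],[7.2,-20.7,5.5,0,0,-6.4,0.2]]]}}

```text
time: 43.68
tool_pos: [409.1, -385.9, 163.6]
ee_rot: [-0.035, 0.999, 0.0, -0.001]
contact_force: [0.5, 0.0, -0.0]
width: 73.1
grasp_force: 0.0
```

Request:
{"method": "move_arm", "body": {"plan": [[[0,0,0,0,0,0,0.2],[0,0,0,0,0,0,0.2]]]}}

```text
time: 43.92
tool_pos: [413.4, -381.4, 165.9]
ee_rot: [-0.04, 0.999, -0.0, 0.001]
contact_force: [0.1, 0.5, -0.5]
width: 73.3
grasp_force: 0.0
```

Run:
```python
from h import *
st(); im,d=snap('wrist')
for r in rects('wrist',d,77,92): print(r[:3])
plan([((411,-385,92),Rt(94.3))])
```

```text
t 43.92 tcp [ 413.4 -381.4  165.9] F [ 0.1  0.5 -0.5] w 73.3 ydir 94.6
(array([ 411.9, -386.4]), array([64.6, 42.1]), 4.8)
(array([ 560. , -378.5]), array([44.5, 84.3]), 4.1)
(array([ 554. , -282.7]), array([47.1, 44.1]), 12.4)
[ 0.27 -0.32  7.41] [-0.   0.1  0.3] rows 1.2
```

Request:
{"method": "move_arm", "body": {"plan": [[[0.2,-0.4,4,0,0,0,0.2],[0.2,-0.4,6.8,0,0,0,0.2],[0.2,-0.4,7.4,0,0,0,0.2],[0.2,-0.4,7.4,0,0,0,1],[0.2,-0.4,7.4,0,0,0,1]]]}}

```text
time: 44.6
tool_pos: [411.2, -387.6, 93.0]
ee_rot: [-0.038, 0.999, -0.001, 0.002]
contact_force: [-0.7, -0.3, 0.2]
width: 55.9
grasp_force: 0.0
```

Request:
{"method": "move_arm", "body": {"plan": [[[0,0,0,0,0,0,1],[0,0,0,0,0,0,1],[0,0,0,0,0,0,1]]]}}

```text
time: 44.98
tool_pos: [410.7, -387.4, 92.5]
ee_rot: [-0.038, 0.999, -0.001, 0.001]
contact_force: [-0.6, 0.6, 5.8]
width: 41.4
grasp_force: 35.0
```

Request:
{"method": "move_arm", "body": {"plan": [[[0,0,-4,0,0,0,1],[0,0,-9,0,0,0,1],[0,0,-12.5,0,0,0,1],[0,0,-12.5,0,0,0,1]]]}}

```text
time: 45.48
tool_pos: [411.0, -388.2, 218.9]
ee_rot: [-0.038, 0.999, -0.002, 0.003]
contact_force: [0.6, -0.2, -2.7]
width: 41.6
grasp_force: 35.0
```

Run:
```python
from h import *
st(); t=case(1.2,18.5,0)
plan([((480,-200,218),Rt(89)),((*t[:2],215),Rt(83.4)),((*t[:2],113),None)])
```

```text
t 45.48 tcp [ 411.  -388.2  218.9] F [ 0.6 -0.2 -2.7] w 41.6 ydir 94.4
[-8.32 18.24  0.05] [-0.2  0.3  5.4] rows 3.2
[-11.55  19.14   0.3 ] [0.  0.  5.6] rows 3.6
[ 0.   0.  10.2] [0. 0. 0.] rows 1.6
```

Request:
{"method": "move_arm", "body": {"plan": [[[-2.5,5.4,0,0,0,5.4,1],[-5,10.8,0,0,0,5.4,1],[-7.2,15.7,0,0,0,5.4,1],[-8.3,18.2,0,0,0,5.4,1],[-8.3,18.2,0,0,0,5.4,1]]]}}

```text
time: 46.1
tool_pos: [478.5, -196.3, 214.5]
ee_rot: [0.006, 1.0, 0.001, -0.001]
contact_force: [0.3, -1.2, -3.4]
width: 41.1
grasp_force: 35.0
```

Request:
{"method": "move_arm", "body": {"plan": [[[-3,5,0,0,0,5.6,1],[-6,10,0,0,0,5.6,1],[-9,15,0.3,0,0,5.6,1],[-11.5,19.1,0.3,0,0,5.6,1],[-11.5,19.1,0.3,0,0,5.6,1]]]}}

```text
time: 46.72
tool_pos: [597.8, -7.1, 211.6]
ee_rot: [0.055, 0.998, 0.0, -0.0]
contact_force: [-0.3, -0.8, -2.4]
width: 41.4
grasp_force: 35.0
```

Request:
{"method": "move_arm", "body": {"plan": [[[0,0,0,0,0,0,1],[0,0,0,0,0,0,1]]]}}

```text
time: 46.98
tool_pos: [596.5, -12.9, 213.1]
ee_rot: [0.059, 0.998, -0.001, 0.0]
contact_force: [0.6, -0.3, -1.9]
width: 41.4
grasp_force: 35.0
```

Run:
```python
from h import *
st(); t=case(1.2,18.5,0)
plan([((*t[:2],113),Rt(83.4))])
im,d=incase('wrist',86,96); cv2.imwrite('pics/w12.png',im[...,::-1])
```

```text
t 46.98 tcp [596.5 -12.9 213.1] F [ 0.6 -0.3 -1.9] w 41.4 ydir 83.2
[-0.2   0.27 10.01] [-0.1  0.  -0.2] rows 1.6
wrist case xy [ 2.7 89.2] [ 87.1 144.6] 83.2 z 92.1 [434. 239.]
wrist case xy [  3.  -69.4] [127.5 144.7] 83.5 z 92.0 [188. 241.]
```

View pics/w12.png

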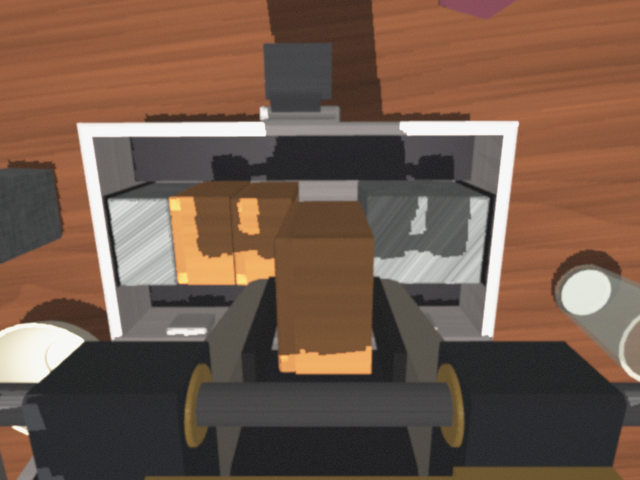

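The last gap is centred at about y=+20 (px 300–360). Lowering there.

Request:
{"method": "move_arm", "body": {"plan": [[[-0.2,0.4,4,0,0,0,1],[-0.2,0.4,7,0,0,0,1],[-0.2,0.4,8.5,0,0,0,1],[-0.2,0.4,9.4,0,0,0,1],[-0.2,0.4,10,0,0,0,1]]]}}

```text
time: 47.65
tool_pos: [600.4, -7.0, 114.1]
ee_rot: [0.058, 0.998, -0.0, 0.001]
contact_force: [-0.2, 1.3, -2.6]
width: 41.6
grasp_force: 35.0
```

Request:
{"method": "move_arm", "body": {"plan": [[[0,0,0,0,0,0,1],[0,0,0,0,0,0,1]]]}}

```text
time: 47.9
tool_pos: [600.4, -6.7, 114.5]
ee_rot: [0.058, 0.998, -0.0, 0.001]
contact_force: [-0.4, -0.1, -2.3]
width: 41.5
grasp_force: 35.0
```

Run:
```python
from h import *
st(); t=case(1.2,20,0)
plan([((*t[:2],113),Rt(83.4))])
```

```text
t 47.9 tcp [600.4  -6.7 114.5] F [-0.4 -0.1 -2.3] w 41.5 ydir 83.4
[ 0.11 -0.26  0.15] [-0.   0.2 -0. ] rows 0.1
```

Request:
{"method": "move_arm", "body": {"plan": [[[0.1,0,0.1,0,0,0,0.4],[0.1,0,0.1,0,0,0,0.4],[0.1,0,0.1,0,0,0,0.4],[0,0,-5,0,0,0,0.3],[0,0,-10,0,0,0,0.3]]]}}

```text
time: 48.52
tool_pos: [599.5, -6.7, 214.6]
ee_rot: [0.058, 0.998, -0.0, 0.0]
contact_force: [0.7, -0.4, -0.1]
width: 64.2
grasp_force: 0.0
```

Request:
{"method": "move_arm", "body": {"plan": [[[6,0,0,0,0,0,1],[9,0,0,0,0,0,1],[9,0,0,0,0,0,1],[9,0,0,0,0,0,1]]]}}

```text
time: 49.02
tool_pos: [511.4, 3.6, 214.1]
ee_rot: [0.058, 0.998, -0.0, 0.002]
contact_force: [0.9, 0.2, -0.2]
width: 26.6
grasp_force: 0.0
```

Run:
```python
from h import *
st(); im,d=incase('wrist',84,100); incase('top',84,96); cv2.imwrite('pics/w13.png',im[...,::-1])
P=cloud('wrist',d); a=np.radians(YAW)
X=(P[...,0]-C0[0]-1)*np.cos(a)+(P[...,1]-C0[1])*np.sin(a); Y=-(P[...,0]-C0[0])*np.sin(a)+(P[...,1]-C0[1])*np.cos(a)
for x0 in(-20,0):
  print([round(float(np.median(P[...,2][(abs(X-x0)<5)&(abs(Y-y)<2)])),1) if ((abs(X-x0)<5)&(abs(Y-y)<2)).any() else None for y in range(-128,130,6)])
```

```text
t 49.02 tcp [511.4   3.6 214.1] F [ 0.9  0.2 -0.2] w 26.6 ydir 83.4
wrist case xy [-37.8  -0.6] [281.1  81.6] 83.4 z 93.3 [275. 290.]
wrist case xy [ 1.8 28.4] [48.5 60.4] 82.6 z 91.4 [328. 347.]
top case xy [ 0.9 93.7] [88.4 64.9] 83.4 z 92.3 [301. 217.]
top case xy [ -7.1 -91.8] [88.7 79.5] 84.0 z 92.4 [379. 230.]
[91.4, 91.3, 91.3, 91.3, 91.1, 91.4, 90.9, 91.2, 91.3, 91.3, 91.2, 91.2, 91.4, 91.1, 91.3, 91.2, None, None, None, None, None, 7.4, 90.5, 91.2, 91.3, 91.2, 91.1, 91.3, 91.4, 91.2, None, None, None, None, None, None, 91.2, 91.4, 91.2, 91.2, 91.1, 91.3, 91.3]
[None, None, None, None, None, None, None, None, None, None, None, None, None, None, None, None, None, None, None, None, None, 7.0, 90.9, 91.2, 91.3, 91.2, 91.2, 91.3, 91.2, 91.0, None, None, None, None, None, None, None, None, None, None, None, None, None]
```

View pics/w13.png

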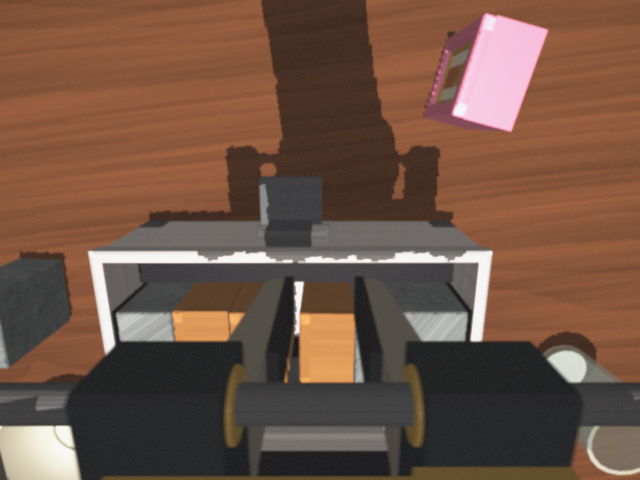

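All five pieces are seated with tops level at about 91 mm (S, F1 and F2 at px 115–280, F3 px 300–355, W px 400–465). Now I close the lid: reach over behind it and sweep it forward.

```bash
cat >> h.py <<'E'
def closetcp(th,y=0.,r=135.):
    u=np.array([-np.cos(th),np.sin(th)]); m=np.array([np.sin(th),np.cos(th)])
    if th>np.pi/2: c=156*u+6*m; T=np.array([c[0]+10,r+17])
    else: T=r*u+6*m+np.array([10,17])
    return case(78+T[0],y,104.5+T[1])
E
python3 - <<'E'
from h import *
R=Rt(83.4); o=sensors.get_obs(); p=np.array(o['tool_pos'])
a=closetcp(1.78); b=case(146,0,0)
m=(p+[*b[:2],0])/2
plan([((*p[:2],335),R),((m[0],m[1],335),None),((*b[:2],335),None),((*b[:2],256.5),None),(a,None)])
ths=np.linspace(1.78,0.13,21); T=[closetcp(t) for t in ths]
for k in range(0,20,5):
    for j in range(1,6): print(round(ths[k+j],2),np.round(R.inv().apply(T[k+j]-T[k])/10,1).tolist())
E
```

```text
[ -0.03  -0.   -12.14] [-0.   0.1 -0. ] rows 1.9
[-11.66  -1.13   0.  ] [0. 0. 0.] rows 1.9
[-11.66  -1.13   0.  ] [0. 0. 0.] rows 1.9
[0.   0.   7.85] [0. 0. 0.] rows 1.3
[ 1.97 -0.    0.  ] [0. 0. 0.] rows 0.3
1.7 [1.3, 0.0, 0.0]
1.62 [2.5, -0.0, 0.0]
1.53 [3.7, -0.0, -0.0]
1.45 [4.9, -0.0, 0.0]
1.37 [6.0, -0.0, 0.2]
1.28 [1.1, -0.0, 0.2]
1.2 [2.2, -0.0, 0.5]
1.12 [3.2, 0.0, 0.9]
1.04 [4.2, -0.0, 1.4]
0.96 [5.2, -0.0, 2.0]
0.87 [0.9, 0.0, 0.6]
0.79 [1.8, 0.0, 1.4]
0.71 [2.6, 0.0, 2.1]
0.63 [3.3, 0.0, 3.0]
0.54 [3.9, -0.0, 3.9]
0.46 [0.6, 0.0, 1.0]
0.38 [1.1, 0.0, 1.9]
0.3 [1.5, 0.0, 3.0]
0.21 [1.8, 0.0, 4.0]
0.13 [2.1, 0.0, 5.1]
```

Request:
{"method": "move_arm", "body": {"plan": [[[0,0,-6,0,0,0,1],[0,0,-12,0,0,0,1],[0,0,-12.1,0,0,0,1],[-5.8,-0.6,-12.1,0,0,0,1],[-11.6,-1.1,-12.1,0,0,0,1]]]}}

```text
time: 49.75
tool_pos: [625.6, -20.9, 333.9]
ee_rot: [0.058, 0.998, -0.0, 0.0]
contact_force: [0.2, 0.5, 0.5]
width: 0.3
grasp_force: 0.0
```

Request:
{"method": "move_arm", "body": {"plan": [[[-5.8,-0.6,0,0,0,0,1],[-11.7,-1.1,0,0,0,0,1],[-11.7,-1.1,0,0,0,0,1],[-11.7,-1.1,0,0,0,0,1]]]}}

```text
time: 50.25
tool_pos: [738.6, -44.9, 332.6]
ee_rot: [0.058, 0.998, -0.0, -0.001]
contact_force: [-0.5, -0.1, 0.5]
width: 0.7
grasp_force: 0.0
```

Run:
```python
from h import *
st(); b=case(146,0,0); plan([((*b[:2],256.5),Rt(83.4)),(closetcp(1.78),None)])
im,d=snap('side','s14.png'); print([(np.round(r['position']),round(r['p'],2)) for r in place_of('side','lid_edge')])
```

```text
t 50.25 tcp [738.6 -44.9 332.6] F [-0.5 -0.1  0.5] w 0.7 ydir 83.4
[-0.22 -0.05  7.61] [-0.  -0.1 -0. ] rows 1.2
[ 1.97 -0.    0.  ] [0. 0. 0.] rows 0.3
[(array([589., -94.,   8.]), 0.6), (array([706., -44., 255.]), 0.55)]
```

View pics/s14.png

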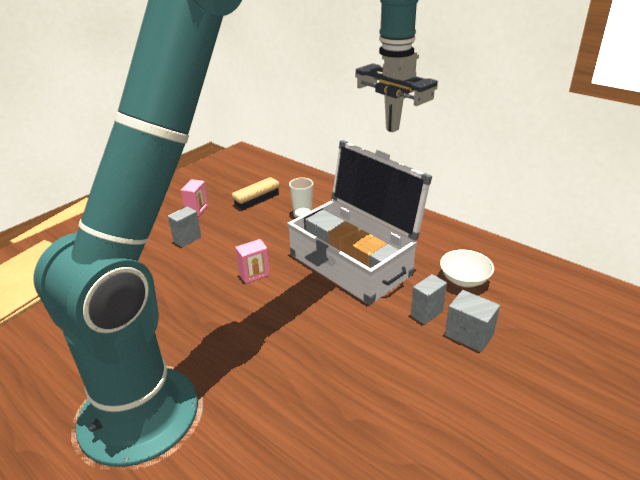

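The packed case is at px 350,240 and the fingers are above and behind the lid top (px 392,130 over 385,155). That takes me past the picture allowance of 14, so I'll view no more and work from numbers.

Request:
{"method": "move_arm", "body": {"plan": [[[-0.3,0,4,0,0,0,1],[-0.3,0,7.6,0,0,0,1],[-0.3,0,7.6,0,0,0,1],[0.8,0,7.6,0,0,0,1],[1.7,0,7.6,0,0,0,1]]]}}

```text
time: 50.98
tool_pos: [722.3, -42.9, 261.7]
ee_rot: [0.058, 0.998, -0.0, 0.003]
contact_force: [0.7, -0.2, 0.2]
width: 0.3
grasp_force: 0.5
```

Request:
{"method": "move_arm", "body": {"plan": [[[0.8,0,0,0,0,0,1],[1.8,0,0,0,0,0,1],[2.9,0,0,0,0,0,1],[3.9,0,0,0,0,0,1],[4.9,0,0,0,0,0,1]]]}}

```text
time: 51.6
tool_pos: [672.8, -37.3, 258.6]
ee_rot: [0.058, 0.998, -0.0, 0.001]
contact_force: [1.1, 0.0, -0.3]
width: 0.4
grasp_force: 0.5
```

Run:
```python
from h import *
st()
for t in(1.45,1.37): plan([(closetcp(t),Rt(83.4))])
for c in('side','top'): snap(c); print([(np.round(r['position']),round(r['p'],2)) for r in place_of(c,'lid_edge')])
```

```text
t 51.6 tcp [672.8 -37.3 258.6] F [ 1.1  0.  -0.3] w 0.4 ydir 83.4
[ 0.01 -0.05  0.24] [-0.   0.1 -0. ] rows 0.0
[ 1.08 -0.05  0.36] [-0.   0.1 -0. ] rows 0.2
[(array([654., -40., 256.]), 0.84), (array([705., 225.,  -0.]), 0.15)]
[(array([656., -43., 260.]), 0.57)]
```

The lid is following at about 1.45 rad. Continuing down.

Request:
{"method": "move_arm", "body": {"plan": [[[1.1,0,0.3,0,0,0,1],[2.2,0,0.5,0,0,0,1],[3.3,0,0.8,0,0,0,1],[4.3,0,1.2,0,0,0,1],[5.3,0,1.7,0,0,0,1]]]}}

```text
time: 52.42
tool_pos: [620.3, -31.3, 241.6]
ee_rot: [0.058, 0.998, -0.0, 0.001]
contact_force: [0.4, 0.9, 0.5]
width: 0.1
grasp_force: 0.6
```

Request:
{"method": "move_arm", "body": {"plan": [[[1,0,0.6,0,0,0,1],[1.9,0,1.2,0,0,0,1],[2.8,0,1.9,0,0,0,1],[3.6,0,2.7,0,0,0,1],[4.3,0,3.6,0,0,0,1]]]}}

```text
time: 53.05
tool_pos: [577.6, -26.3, 205.2]
ee_rot: [0.058, 0.998, -0.0, 0.0]
contact_force: [0.6, -0.9, 1.4]
width: 0.7
grasp_force: 0.7
```

Run:
```python
from h import *
st(); R=Rt(83.4)
for t in(.62,.54,.46,.38,.3,.21,.13,.06): plan([(closetcp(t),R)])
for c in('side','top'): snap(c); print([(np.round(r['position']),round(r['p'],2)) for r in place_of(c,'lid_edge')])
```

```text
t 53.05 tcp [577.6 -26.3 205.2] F [ 0.6 -0.9  1.4] w 0.7 ydir 83.4
[ 0.03 -0.06  0.04] [-0.   0.1 -0. ] rows 0.0
[ 0.67 -0.06  0.91] [-0.   0.1 -0. ] rows 0.2
[ 1.23 -0.06  1.84] [-0.   0.1 -0. ] rows 0.4
[ 1.71 -0.06  2.8 ] [-0.   0.1 -0. ] rows 0.5
[ 2.12 -0.06  3.8 ] [-0.   0.1 -0. ] rows 0.7
[ 2.48 -0.06  4.96] [-0.   0.1 -0. ] rows 0.9
[ 2.71 -0.06  6.02] [-0.   0.1 -0. ] rows 1.1
[ 2.84 -0.05  6.96] [-0.   0.1 -0. ] rows 1.2
[(array([548., -24., 194.]), 0.72), (array([590., -96.,   9.]), 0.68)]
[(array([550., -26., 195.]), 0.62)]
```

Request:
{"method": "move_arm", "body": {"plan": [[[0.7,0,0.9,0,0,0,1],[1.2,0,1.8,0,0,0,1],[1.7,0,2.8,0,0,0,1],[2.1,0,3.8,0,0,0,1],[2.4,0,4.8,0,0,0,1]]]}}

```text
time: 53.88
tool_pos: [554.2, -23.6, 157.0]
ee_rot: [0.058, 0.998, -0.0, 0.001]
contact_force: [1.6, 0.7, 0.8]
width: 0.3
grasp_force: 0.9
```

Request:
{"method": "move_arm", "body": {"plan": [[[0.2,0,0.7,0,0,0,1],[0.3,0,1.4,0,0,0,1],[0.4,0,2,0,0,0,1],[0.4,0,2.5,0,0,0,1],[0.4,0,2.9,0,0,0,1]]]}}

```text
time: 54.5
tool_pos: [550.2, -23.1, 128.8]
ee_rot: [0.058, 0.998, -0.0, 0.0]
contact_force: [-1.5, 0.3, 2.7]
width: 0.5
grasp_force: 1.5
```

Run:
```python
from h import *
st()
```

```text
t 54.5 tcp [550.2 -23.1 128.8] F [-1.5  0.3  2.7] w 0.5 ydir 83.4
```

Request:
{"method": "move_arm", "body": {"plan": [[[0,0,0.15,0,0,0,1],[0,0,0.3,0,0,0,1],[0,0,0.45,0,0,0,1],[0,0,0.45,0,0,0,1]]]}}

```text
time: 55.0
tool_pos: [550.2, -23.1, 127.5]
ee_rot: [0.058, 0.998, -0.0, 0.0]
contact_force: [-11.3, 0.7, 30.6]
width: 0.5
grasp_force: 15.8
```

Run:
```python
from h import *
st()
```

```text
t 55.0 tcp [550.2 -23.1 127.5] F [-11.3   0.7  30.6] w 0.5 ydir 83.4
```

Firm against the shut lid. I'll release slowly, watch whether the lid stays down, and retreat.

Request:
{"method": "move_arm", "body": {"plan": [[[0,0,-0.4,0,0,0,1],[0,0,-0.8,0,0,0,1],[0,0,-1.5,0,0,0,1],[0,0,-2.5,0,0,0,1],[0,0,-3.5,0,0,0,1]]]}}

```text
time: 55.62
tool_pos: [550.6, -23.2, 159.7]
ee_rot: [0.058, 0.998, -0.0, 0.001]
contact_force: [0.5, -0.6, 0.8]
width: 0.5
grasp_force: 0.0
```

Request:
{"method": "move_arm", "body": {"plan": [[[0,0,-6,0,0,0,1],[2,5,-11,0,0,0,1],[4,11,-13,0,0,0,1],[6,17,-13,0,0,0,1],[6,20,-13,0,0,0,1]]]}}

```text
time: 56.25
tool_pos: [512.9, 185.5, 290.7]
ee_rot: [0.056, 0.998, 0.001, 0.002]
contact_force: [-0.2, -0.9, -0.0]
width: 0.2
grasp_force: 0.0
```

Run:
```python
from h import *
st()
im,d=snap('top'); print([(np.round(r['position']),round(r['p'],2)) for r in place_of('top','lid_edge')])
P=cloud('top',d)
for y in(-100,-60,60,100):
  print(y,[round(float(np.median(P[(np.hypot(P[...,0]-case(x,y,0)[0],P[...,1]-case(x,y,0)[1])<4)&(d>0)][:,2]))) for x in range(-70,71,20)])
for q in('tumbler','key_bowl','shoe_brush'): print(q,[(np.round(r['position']),round(r['p'],2)) for r in place_of('top',q)[:2]])
```

```text
t 56.25 tcp [512.9 185.5 290.7] F [-0.2 -0.9 -0. ] w 0.2 ydir 83.5
[(array([525., -22., 109.]), 0.74)]
-100 [113, 115, 113, 113, 113, 110, 111, 112]
-60 [112, 113, 114, 113, 111, 111, 113, 113]
60 [112, 116, 114, 114, 112, 110, 111, 110]
100 [111, 112, 111, 113, 114, 113, 111, 111]
tumbler [(array([707., 222.,   2.]), 0.65)]
key_bowl [(array([ 719., -284.,   -1.]), 0.69), (array([674., -40., 107.]), 0.65)]
shoe_brush [(array([684., 390.,  -3.]), 0.68)]
```

The lid is flat and shut (top ≈112 mm, as at the start), and the bystanders are where they were. Handing in.

```bash
python3 -c "
from rig import bot
print(bot.finish_job())"
```

```text
the job is handed in; nothing more can be done
None
```

I handed the job in at about 56 s: three frames, one wide brick and one slim brick stand in the channel and the lid is shut flat and held with nothing pressing on it, though the judge returned no verdict and I viewed 17 pictures against the limit of 14.

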